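# Square the clay test tiles and lay them out in a row

## Task

Take the clay test tiles that are on the bench one at a time, in the order off-white, ochre, brick red, black (some may be missing): on the blue gauge push the tile flush against both fences, its long side along the longer fence, and let go of it there; then lift it out and lay it flat in the tray, squarely on the outline with its own colour. In the end all the tiles lie in one straight, even row on their outlines, and the beaker, the pump bottle and the wooden stick have been left alone.

Things in the scene. Friction and masses are not known exactly. Their poses are not given: they have to be found in the camera images.
- tile_white: off-white fired clay test tile, a flat block 68 (x) x 44 (y) x 32 mm high, about 180 g, loose, may be absent; origin at the centre of its underside, z up. Half a turn about z makes no difference.
- tile_ochre: ochre yellow fired clay test tile, a flat block 68 (x) x 44 (y) x 32 mm high, about 180 g, loose, may be absent; origin at the centre of its underside, z up. Half a turn about z makes no difference.
- tile_red: brick red fired clay test tile, a flat block 68 (x) x 44 (y) x 32 mm high, about 180 g, loose, may be absent; origin at the centre of its underside, z up. Half a turn about z makes no difference.
- tile_black: black fired clay test tile, a flat block 68 (x) x 44 (y) x 32 mm high, about 180 g, loose, may be absent; origin at the centre of its underside, z up. Half a turn about z makes no difference.
- gauge: squaring gauge fixed to the bench: blue board 180 (x) x 130 (y) x 6 mm; origin at the centre of its underside. Two aluminium fences 12 mm thick stand 10 mm above the board: the shorter end fence (104 mm) along y on the +x side, the longer side fence (148 mm) along x on the -y side. A squared tile stands 22 mm above the fence tops and can be gripped there.
- corner (a point): inner corner of the gauge, on the board's top (6 mm above the bench) where the two fence faces meet; axes are the gauge's. The free board lies to -x (160 mm) and +y (105 mm). A tile squared with its 68 mm side along the side fence has its origin at x = -34 mm, y = +22 mm, z = 0 here.
- tray: white tray fixed to the bench, 170 (x) x 316 (y) mm, rim 12 mm high and 4 mm thick, inner floor 5 mm above the bench; origin at the centre of its underside. Four grey outlines in a row along y, 80 mm apart, each with a coloured strip at its +x end showing which tile belongs there.
- place_white (a point): centre of the grey outline for the off-white tile, on the tray floor; x and y are the tray's, and the tile's 68 mm side goes along x (either way round).
- place_ochre (a point): centre of the grey outline for the ochre yellow tile, on the tray floor; x and y are the tray's, and the tile's 68 mm side goes along x (either way round).
- place_red (a point): centre of the grey outline for the brick red tile, on the tray floor; x and y are the tray's, and the tile's 68 mm side goes along x (either way round).
- place_black (a point): centre of the grey outline for the black tile, on the tray floor; x and y are the tray's, and the tile's 68 mm side goes along x (either way round).
- beaker: bystander: brown clay-stained beaker, 90 mm wide, 120 mm high, origin at the centre of its base
- soap: bystander: white pump bottle with blue pump, 62 mm wide, 150 mm high, origin at the centre of its base
- stick: bystander: wooden modelling stick 160 x 18 x 7 mm lying flat, origin at the centre of its underside
Things that resemble listed ones, but are neither listed nor needed, are in the scene too. What is shaped like the gauge but green or orange is not meant.

How it is judged:
On the way, in this order (a step that is already met when the one before it is completed fails the run):
1. the off-white tile lies flush against both fences of the gauge, let go (x of tile_white in the frame of corner between -0.0365 and -0.0315 m and y of tile_white in the frame of corner between 0.0195 and 0.0245 m and z of tile_white in the frame of corner between -0.003 and 0.003 m and angle between the x axis of tile_white and the x axis of corner, either way round below 0.035 rad and contact force between the fingers and tile_white below 0.1 N and linear speed of tile_white below 0.02 m/s), for 0.2 s.
2. the ochre yellow tile lies flush against both fences of the gauge, let go (x of tile_ochre in the frame of corner between -0.0365 and -0.0315 m and y of tile_ochre in the frame of corner between 0.0195 and 0.0245 m and z of tile_ochre in the frame of corner between -0.003 and 0.003 m and angle between the x axis of tile_ochre and the x axis of corner, either way round below 0.035 rad and contact force between the fingers and tile_ochre below 0.1 N and linear speed of tile_ochre below 0.02 m/s), for 0.2 s.
3. the brick red tile lies flush against both fences of the gauge, let go (x of tile_red in the frame of corner between -0.0365 and -0.0315 m and y of tile_red in the frame of corner between 0.0195 and 0.0245 m and z of tile_red in the frame of corner between -0.003 and 0.003 m and angle between the x axis of tile_red and the x axis of corner, either way round below 0.035 rad and contact force between the fingers and tile_red below 0.1 N and linear speed of tile_red below 0.02 m/s), for 0.2 s.
4. the black tile lies flush against both fences of the gauge, let go (x of tile_black in the frame of corner between -0.0365 and -0.0315 m and y of tile_black in the frame of corner between 0.0195 and 0.0245 m and z of tile_black in the frame of corner between -0.003 and 0.003 m and angle between the x axis of tile_black and the x axis of corner, either way round below 0.035 rad and contact force between the fingers and tile_black below 0.1 N and linear speed of tile_black below 0.02 m/s), for 0.2 s.
At the end, for the whole second after the job is handed in: every tile that is there lies flat on the tray floor, at rest and let go, within 7 mm along and across of the centre of its own outline and turned less than 0.08 rad from it. (Flush in the gauge: within 2.5 mm of touching each fence, turned less than 0.035 rad.) (x of tile_white in the frame of place_white between -0.007 and 0.007 m and y of tile_white in the frame of place_white between -0.007 and 0.007 m and z of tile_white in the frame of place_white between -0.004 and 0.004 m and angle between the x axis of tile_white and the x axis of place_white, either way round below 0.08 rad and angle between each of tile_white, tile_ochre, tile_red, tile_black's own z axis and vertical below 0.08 rad and linear speed of each of tile_white, tile_ochre, tile_red, tile_black below 0.02 m/s and contact force between the fingers and tile_white below 0.1 N and x of tile_ochre in the frame of place_ochre between -0.007 and 0.007 m and y of tile_ochre in the frame of place_ochre between -0.007 and 0.007 m and z of tile_ochre in the frame of place_ochre between -0.004 and 0.004 m and angle between the x axis of tile_ochre and the x axis of place_ochre, either way round below 0.08 rad and contact force between the fingers and tile_ochre below 0.1 N and x of tile_red in the frame of place_red between -0.007 and 0.007 m and y of tile_red in the frame of place_red between -0.007 and 0.007 m and z of tile_red in the frame of place_red between -0.004 and 0.004 m and angle between the x axis of tile_red and the x axis of place_red, either way round below 0.08 rad and contact force between the fingers and tile_red below 0.1 N and x of tile_black in the frame of place_black between -0.007 and 0.007 m and y of tile_black in the frame of place_black between -0.007 and 0.007 m and z of tile_black in the frame of place_black between -0.004 and 0.004 m and angle between the x axis of tile_black and the x axis of place_black, either way round below 0.08 rad and contact force between the fingers and tile_black below 0.1 N).
It fails at once if the beaker is moved more than 30 mm (distance of beaker from where it was at the start of the episode above 0.03 m).
It fails at once if the pump bottle is moved more than 30 mm (distance of soap from where it was at the start of the episode above 0.03 m).
It fails at once if the wooden stick is moved more than 30 mm (distance of stick from where it was at the start of the episode above 0.03 m).
Of tile_white, tile_ochre, tile_red, tile_black only 3 to 4 are there at a start; the rules pass over those that are not, and their reading is None.
At some moment in a run one of tile_white, tile_ochre, tile_red, tile_black may be knocked a few centimetres aside while the robot is not near it.
Once in a run the grip may slacken for a moment while it holds something.
It also fails if it takes over 210 s, if anything falls off the work surface, if the arm or the gripper's body presses on something with over 40 N, if the wrist force passes 120 N, or if a joint passes its speed limit or range.

## Robot

A 6-joint arm with a two-finger parallel gripper is mounted at the origin on the work surface. World frame = base frame: x ahead of the robot, y to its left, z up, the work surface at z = 0. Lengths are in m, angles in rad, forces in N, time in s.
With the tool pointing down it reaches from about 0.275 to 0.85 m from the base axis. Payload 5.2 kg.
Tool frame: the origin (TCP) lies at the very end of the fingers, on their centre line; the grasp point (between the pads) lies 19 mm behind it; z points along the fingers, y is the direction in which the jaws open and shut (so a half turn about z gives the same grasp; the last joint's range is limited). The gripper opens to 85 mm and grips with 20 to 120 N. Pads are 22 mm wide; open, the fingers measure 114 mm over their backs; the gripper's body (76 mm by 85 mm) begins 54 mm behind the grasp point. The pads swing forward as they close: fully open they stand 13 mm farther back than shut.
Start: joints at [-1.317, 0.259, 1.535, -0, 1.348, -0.203], TCP at [0.243, -0.494, 0.231] pointing down, gripper open.
Joint ranges: [-3.14, 3.14], [-0.91, 2.08], [0.19, 2.58], [-1.22, 4.36], [0.22, 2.71], [-3.12, 3.12]. Speed limits (rad/s): [2.57, 2.57, 3.14, 3.14, 3.14, 3.14].

## Interface

Orientations are given as a unit quaternion [x, y, z, w].
In Python, from station import sense, capture, calibration, sign_off gives the robot as it stands.
- The arm moves only by the tool drive_tool, never from a script. Its argument "commands" is a list that holds one entry, the list of rows, each a list of 4 numbers: the shift along the world's x, y, z in m, then the turn about the world's z in rad. In form: [[[tx, ty, tz, spin], ...]]. A call has 1 to 10 rows; each row shifts and turns the pose as measured when the row begins; what a row does not reach is not made up. A row lasts 1/12 s, in which the tool goes at most 41.7 mm and 7.16 degrees, less where a joint would pass 70% of its speed; a pose out of reach is approached as far as the arm can. A call is refused whole if a number of a shift passes 0.0417 or a number of a turn 0.125, either way. A call with a gripper value outside its range is refused whole. "jaw" is the gripper command: -1 is fully open, 1 is shut, values between are in proportion, set as the call begins (left out, the last holds). The fingers move at their own pace and stop on an object; the grip force is fixed at half the most. Time passes only in rows, so rows that do not move let the fingers close. It gives the time, the measured TCP pose, the force and the opening at its end, in the units of the state.
- sense(): the state, without advancing time (a new reading comes with each control period).
- capture(name): name is "scene" or "side" or "wrist"; returns the picture (384x512x3 uint8, red, green, blue); there is no depth.
- calibration(name): a dict with "vfov" (degrees; the focal length in pixels is half the picture's height over the tangent of half this angle, whatever the lens; pixels are square), "cx", "cy" (the principal point, pixels), "rvec" (rotation vector, rad) and "tvec" (3), from world to camera coordinates, as OpenCV has them. Camera axes: x right, y down, z forward; pixel columns grow to the right and rows downward; lengths in m; the calibration is good to about 2 mm. The wrist camera is an equidistant fisheye: a pixel r from the principal point sees the ray r / f radians off the axis. A picture is of the moment at which its call begins: read the wrist's pose just before it. calibration takes no time and is no camera call; for the wrist camera it gives the pose at the moment of the call.
- sign_off(): hands the job in, once; it reports no verdict.
The state is a dict: "time": time; "joints": joint angles; "qd": joint speeds; "effort": joint torques, N m; "eef_pos": TCP position; "eef_rot": TCP orientation; "contact_force": force on the tool from outside, world axes, zero at the start; "moment": the same for the moment, N m; "width": finger opening in m.
Only numpy, scipy, OpenCV 4.12 (cv2) and the standard library are available. Lean on these libraries where they do the work, as an engineer would, in place of code of your own. Each camera call takes 0.05 s, during which the arm holds its last target. There are 200 camera calls.

## Working session

There is one attempt and no reset: what is moved stays moved. The work goes in short steps, Python scripts to look and compute and a tool call to move; the robot and the scene stay as the last step left them, time stands still between calls to the robot, and variables do not carry over. Pictures are saved under pics/ and viewed, about 12 in all and at most 16, crops included, and the job is handed in when it is done.

Besides the shell and the picture viewer there is one more tool, called after "Request:" as name([rows], argument=value, ...), one row to a line, values as JSON. drive_tool: Moves the arm, as the interface text tells. Its arguments: {"type":"object","properties":{"commands":{"type":"array","items":{"type":"array","items":{"type":"array","items":{"type":"number"}}}},"jaw":{"type":"number"}},"required":["commands"]}

```bash
ls; mkdir -p pics; python3 - <<'E'
from station import *
import cv2,numpy as np
s=sense();print({k:np.round(v,3).tolist() for k,v in s.items()})
for n in("scene","side","wrist"):
    c=calibration(n);print(n,{k:np.round(v,3).tolist() for k,v in c.items()})
    cv2.imwrite(f"pics/{n}0.png",cv2.cvtColor(capture(n),cv2.COLOR_RGB2BGR))
a=cv2.imread("pics/scene0.png");cv2.imwrite("pics/scene0b.png",cv2.resize(a,(800,600),interpolation=cv2.INTER_CUBIC))
a=cv2.imread("pics/side0.png");cv2.imwrite("pics/side0b.png",cv2.resize(a,(800,600),interpolation=cv2.INTER_CUBIC))
E
```

```text
pics
{'time': 0.0, 'joints': [-1.317, 0.259, 1.536, -0.0, 1.348, -0.203], 'qd': [0.0, 0.0, -0.0, -0.002, 0.0, 0.0], 'effort': [0.001, -44.603, -29.057, -0.0, 0.012, -0.0], 'eef_pos': [0.242, -0.493, 0.23], 'eef_rot': [0.974, 0.226, -0.0, -0.001], 'contact_force': [-0.036, 0.193, 0.258], 'moment': [-0.037, 0.032, -0.001], 'width': 0.086}
scene {'vfov': 46.7, 'cx': 255.422, 'cy': 191.983, 'rvec': [0.781, 2.494, -1.171], 'tvec': [0.42, -0.152, 1.805]}
side {'vfov': 48.309, 'cx': 259.006, 'cy': 185.563, 'rvec': [0.985, -2.402, 1.147], 'tvec': [0.403, 0.242, 0.955]}
wrist {'vfov': 65.706, 'cx': 258.879, 'cy': 197.099, 'rvec': [-2.464, 1.537, 0.211], 'tvec': [-0.55, -0.034, 0.379]}
```

View pics/scene0b.png

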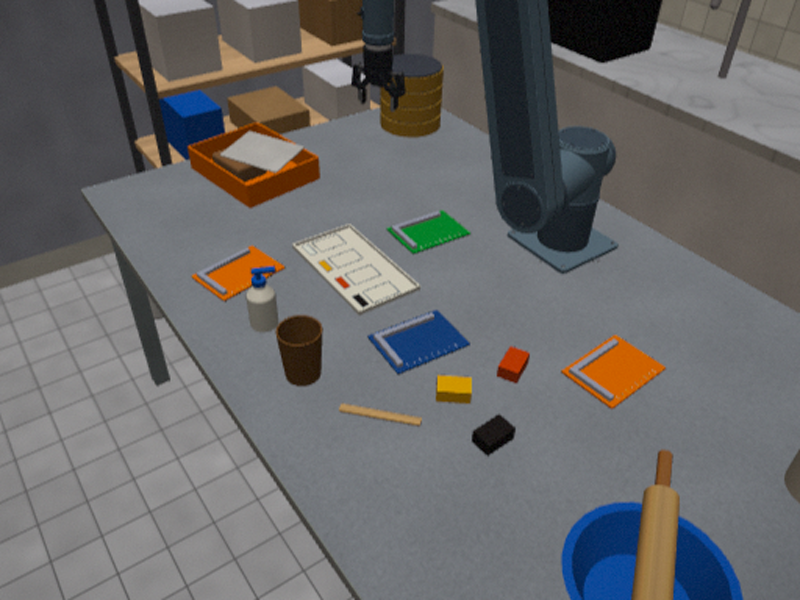

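View pics/side0b.png

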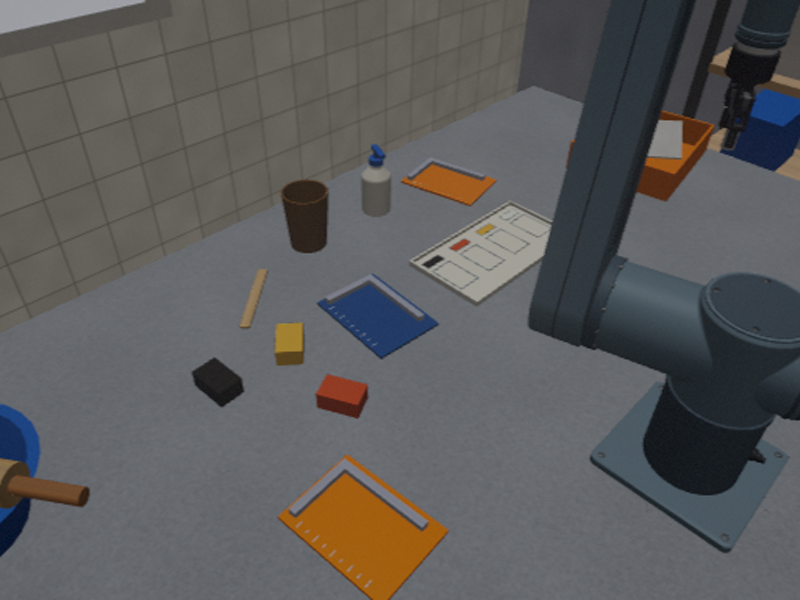

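The scene shows the blue gauge at about (418,342) in the 800x600 view. Ochre is at (454,388), red at (513,364) and black at (494,434). The tray is at (355,265), and there's no off-white tile visible. Green (428,230) and orange (238,272), (613,370) are decoys. Next I'll measure.

```bash
cat > h.py <<'E'
from station import *
import cv2,numpy as np
def rays(px,c,fish=False):
    px=np.asarray(px,float).reshape(-1,2);f=192/np.tan(np.radians(c["vfov"])/2)
    d=(px-[c["cx"],c["cy"]])/f
    if fish:
        th=np.linalg.norm(d,axis=1,keepdims=True);v=np.hstack([d/np.maximum(th,1e-9)*np.sin(th),np.cos(th)])
    else: v=np.hstack([d,np.ones((len(d),1))])
    R=cv2.Rodrigues(np.array(c["rvec"],float))[0];t=np.array(c["tvec"],float)
    return -R.T@t, v@R
def cast(px,c,z,fish=False):
    o,v=rays(px,c,fish);k=(z-o[2])/v[:,2];return (o+v*k[:,None])
def masks(bgr):
    h=cv2.cvtColor(bgr,cv2.COLOR_BGR2HSV);r=lambda lo,hi:cv2.inRange(h,lo,hi)
    return dict(ochre=r((18,140,90),(30,255,255)),red=r((0,150,60),(8,255,255)),blue=r((100,130,40),(125,255,255)),
      white=r((15,8,130),(40,70,255)),black=r((0,0,0),(179,255,38)))
def blobs(m,amin=60):
    return [c for c in cv2.findContours(m,cv2.RETR_EXTERNAL,cv2.CHAIN_APPROX_NONE)[0] if cv2.contourArea(c)>amin]
def shot(n,name=None):
    c=calibration(n);b=cv2.cvtColor(capture(n),cv2.COLOR_RGB2BGR)
    if name: cv2.imwrite(f"pics/{name}.png",b)
    return b,c
def rect(P):
    (x,y),(w,h),a=cv2.minAreaRect((P[:,:2]*1000).astype(np.float32))
    if w<h: w,h,a=h,w,a+90
    return np.round([x,y,w,h,(a+90)%180-90],1)
E
python3 - <<'E'
from h import *
for n in("scene","side"):
    b=cv2.imread(f"pics/{n}0.png");c=calibration(n)
    for k,m in masks(b).items():
        z={'blue':.006,'white':.008}.get(k,.02)
        for q in blobs(m):
            M=cv2.moments(q);u=[M['m10']/M['m00'],M['m01']/M['m00']];p=cast([u],c,z)[0]
            if 0.1<p[0]<1 and abs(p[1])<.9: print(n,k,np.round(u),np.round(p,3),cv2.contourArea(q),rect(cast(q.reshape(-1,2),c,z)))
E
```

```text
scene ochre [290. 249.] [0.572 0.265 0.02 ] 331.0 [572.1 263.8  69.4  67.5  50.1]
scene red [325. 239.] [0.455 0.296 0.02 ] 72.5 [448.2 290.4  46.5  45.9  29.6]
scene blue [449. 363.] [0.48  0.777 0.006] 1497.5 [469.  781.4 152.6  99.8  34.4]
scene blue [385. 354.] [0.592 0.67  0.006] 2546.0 [584.9 659.4 211.5 112.2  34.4]
scene blue [271. 219.] [0.531 0.113 0.006] 1002.0 [535.9  99.7 179.7 129.4  -4.8]
scene blue [166. 177.] [ 0.717 -0.292  0.006] 80.0 [ 710.4 -286.3   72.    52.2   64. ]
scene white [166. 188.] [ 0.749 -0.227  0.008] 122.0 [ 747.8 -227.7   57.2   56.8  -25.7]
scene white [228. 171.] [ 0.508 -0.191  0.008] 2141.0 [ 505.2 -209.4  321.7  174.1   89.5]
scene white [167.  97.] [ 0.428 -0.857  0.008] 667.5 [ 425.6 -863.7  223.2  174.6  -62.2]
scene black [315. 278.] [0.585 0.395 0.02 ] 371.5 [583.5 394.7  81.6  54.4   2.6]
side ochre [185. 216.] [0.578 0.257 0.02 ] 295.0 [578.3 257.4  73.1  42.8 -39.2]
side red [219. 253.] [0.424 0.279 0.02 ] 582.5 [424.8 278.6  74.2  65.1  26.7]
side blue [  8. 335.] [0.568 0.71  0.006] 370.5 [563.6 708.5  74.3  33.2 -21.1]
side blue [ 11. 280.] [0.698 0.65  0.006] 724.0 [698.3 649.  154.1  48.7 -19.4]
side blue [241. 205.] [0.52  0.113 0.006] 1530.5 [532.8  99.7 178.4 128.7  -4.8]
side blue [241. 100.] [ 0.945 -0.299  0.006] 68.0 [ 951.  -306.1  103.3   32.8  -50.5]
side white [313. 161.] [ 0.505 -0.181  0.008] 2715.0 [ 509.7 -198.9  301.6  169.8   88.8]
side white [240. 112.] [ 0.88  -0.231  0.008] 81.0 [ 880.4 -232.7   57.9   50.3   46.1]
side black [139. 244.] [0.577 0.395 0.02 ] 532.0 [579.  394.3  88.4  53.    2.5]
side black [376. 215.] [ 0.231 -0.098  0.02 ] 77.5 [ 232.8 -102.3   62.8   25.5  -58.5]
```

Both views put the gauge at about (0.534, 0.100), turned −4.8°, with the end fence at +x and the side fence at −y. The board comes out at 180x129, which matches its given size. I'll take the arm over the middle for a close wrist view.

Request:
drive_tool([
  [[0.016, 0.035, 0.008, -0.032], [0.016, 0.035, 0.008, -0.032], [0.016, 0.035, 0.008, -0.032], [0.016, 0.035, 0.008, -0.032], [0.016, 0.035, 0.008, -0.032], [0.016, 0.035, 0.008, -0.032], [0.016, 0.035, 0.008, -0.032], [0.016, 0.035, 0.008, -0.032], [0.016, 0.035, 0.008, -0.032], [0.016, 0.035, 0.008, -0.032]],
])

```text
time: 0.98
eef_pos: [0.4005, -0.1327, 0.3075]
eef_rot: [0.999, 0.054, -0.001, -0.005]
contact_force: [0.5, -0.8, -0.0]
width: 0.0856
```

Request:
drive_tool([
  [[0.016, 0.035, 0.005, -0.032], [0.016, 0.035, 0.005, -0.032], [0.016, 0.035, 0.005, -0.032], [0.016, 0.035, 0.005, -0.032], [0.016, 0.035, 0.005, -0.032], [0.016, 0.035, 0.005, -0.032], [0.016, 0.035, 0.005, -0.032], [0.016, 0.035, 0, -0.032], [0, 0, 0, 0], [0, 0, 0, 0]],
])

```text
time: 1.82
eef_pos: [0.5319, 0.1717, 0.3441]
eef_rot: [0.997, -0.077, 0.0, -0.005]
contact_force: [-0.3, 0.4, -0.1]
width: 0.0855
```

```bash
cat >> h.py <<'E'
def st():
    s=sense();q=s["eef_rot"];yaw=2*np.arctan2(q[1],q[0])
    j=(yaw-np.pi/2+np.pi/2)%np.pi-np.pi/2
    print("t",round(s["time"],1),"tcp",np.round(s["eef_pos"],4),"yaw %.3f"%((yaw+np.pi)%(2*np.pi)-np.pi),"jawaxis %.3f"%j,"F",np.round(s["contact_force"],1),"w",round(s["width"],4),"j",np.round(s["joints"],2));return s
E
python3 - <<'E'
from h import *
st();b,c=shot("wrist","w1");print(rays([[c['cx'],c['cy']]],c,True))
cv2.imwrite("pics/w1b.png",cv2.resize(b,(800,600)))
E
```

```text
t 1.8 tcp [0.5319 0.1717 0.3441] yaw -0.154 jawaxis 1.417 F [-0.3  0.4 -0.1] w 0.0855 j [0.11 0.22 1.31 0.01 1.6  1.83]
(array([0.59873784, 0.15909124, 0.4871847 ]), array([[-0.26354039,  0.05157983, -0.96326839]]))
```

View pics/w1b.png

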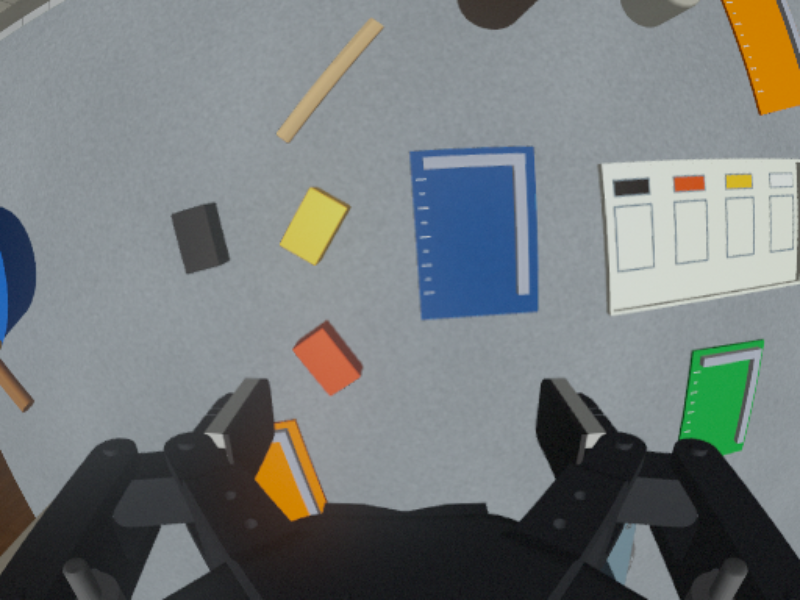

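The wrist view (800x600) shows ochre at (315,226), black at (200,238), red at (328,358), the blue gauge at (475,233) and the tray at (700,235). The tray strips, in order, are black, red, ochre, white. There's no off-white tile on the bench, so the order is ochre, red, black. Next I'll measure the top faces, fences and outlines.

```bash
cat >> h.py <<'E'
def tops(b,c,z=.032,fish=True,verbose=True,only=("ochre","red","black")):
    h=cv2.cvtColor(b,cv2.COLOR_BGR2HSV);r=lambda lo,hi:cv2.inRange(h,lo,hi);out={}
    ms=dict(ochre=r((20,120,60),(32,255,255)),red=r((0,140,60),(9,255,255)),black=r((0,0,8),(179,90,75)))
    for k in only:
        m=ms[k];m[int(.6*384):]=0
        for q in blobs(m,300):
            one=np.zeros_like(m);cv2.drawContours(one,[q],-1,255,-1);one=cv2.erode(one,None)
            v=h[...,2][one>0];t,_=cv2.threshold(v.reshape(-1,1),0,255,cv2.THRESH_OTSU)
            two=((one>0)&(h[...,2]>t)).astype(np.uint8)*255
            for name,mm in(("all",one),("top",two)):
                bb=blobs(cv2.morphologyEx(mm,cv2.MORPH_OPEN,np.ones((3,3))),200)
                if bb:
                    p=max(bb,key=cv2.contourArea);R=rect(cast(p.reshape(-1,2),c,z,fish))
                    if R[2]<110: print(k,name,"px",np.round(p.reshape(-1,2).mean(0)),R,"otsu",t,np.round([v[v<=t].mean(),v[v>t].mean()]));
E
python3 - <<'E'
from h import *
b=cv2.imread("pics/w1.png");c=calibration("wrist")
tops(b,c)
h=cv2.cvtColor(b,cv2.COLOR_BGR2HSV)
m=cv2.inRange(h,(105,130,40),(125,255,255))
for q in blobs(m,1500):
    P=cast(q.reshape(-1,2),c,.006,True);print("blue",rect(P))
one=np.zeros_like(m);one[92:210,262:346]=255
f=((one>0)&(h[...,1]<80)).astype(np.uint8)*255
for q in blobs(f,100):
    a=cv2.approxPolyDP(q,3,True).reshape(-1,2);print("fence",a.tolist(),np.round(cast(a,c,.016,True)*1000)[:,:2].tolist())
# tray: outline of white and the outlines/strips
w=cv2.inRange(h,(0,0,150),(179,60,255));w[:,:380]=0
for q in blobs(w,3000):
    P=cast(q.reshape(-1,2),c,.012,True);print("tray",rect(P), "x0 %d"%q[:,0,0].max())
for k,(lo,hi) in dict(black=((0,0,0),(179,120,70)),red=((0,120,60),(12,255,255)),ochre=((18,120,60),(32,255,255))).items():
    s=cv2.inRange(h,lo,hi);s[:,:385]=0;s[:100]=0;s[130:]=0
    for q in blobs(s,30): print("strip",k,rect(cast(q.reshape(-1,2),c,.005,True)))
E
```

```text
ochre all px [201. 144.] [572.1 259.9  64.6  40.  -39.9] otsu 183.0 [164. 207.]
ochre top px [201. 144.] [571.9 260.1  64.1  40.  -39.9] otsu 183.0 [164. 207.]
red all px [204. 223.] [449.  280.9  46.   28.1  82.1] otsu 203.0 [202. 205.]
black all px [128. 152.] [583.3 385.4  61.6  49.8   3.3] otsu 64.0 [58. 70.]
black top px [125. 153.] [583.  390.6  61.7  39.2   3.5] otsu 64.0 [58. 70.]
black all px [316.   6.] [759.4  44.9  72.6  30.6  86.1] otsu 61.0 [60. 63.]
blue [535.8  97.7 177.5 128.1  -4.8]
fence [[271, 101], [271, 108], [328, 106], [331, 187], [338, 187], [335, 98]] [[620.0, 142.0], [609.0, 143.0], [601.0, 53.0], [468.0, 64.0], [467.0, 52.0], [612.0, 40.0]]
fence [[262, 92], [262, 96], [341, 93], [345, 169], [343, 200], [270, 205], [262, 103], [262, 209], [345, 209], [345, 92]] [[636.0, 153.0], [630.0, 154.0], [619.0, 29.0], [495.0, 37.0], [443.0, 45.0], [453.0, 168.0], [619.0, 156.0], [448.0, 183.0], [426.0, 42.0], [620.0, 22.0]]
tray [ 295.2 -236.3 1015.1  406.9   11.7] x0 511
strip black [566.  -84.6  41.7  14.4  88.8]
strip red [ 565.  -164.9   42.4   14.8   87.2]
strip ochre [ 564.4 -244.5   41.6   13.8   87.7]
```

Everything agrees. The corner is at (0.601, 0.053), turned −0.084 rad, and the seat for a squared tile is at about (0.569, 0.0785). Ochre is at (0.572, 0.260) with its long axis at −39.9°. I'll go above it.

Request:
drive_tool([
  [[0.004, 0.009, -0.022, -0.055], [0.004, 0.009, -0.022, -0.055], [0.004, 0.009, -0.022, -0.055], [0.004, 0.009, -0.022, -0.055], [0.004, 0.009, -0.022, -0.055], [0.004, 0.009, -0.022, -0.055], [0.004, 0.009, -0.022, -0.055], [0.004, 0.009, -0.022, -0.055], [0.004, 0.009, -0.022, -0.055], [0.004, 0.009, -0.022, -0.055]],
])

```text
time: 2.7
eef_pos: [0.5727, 0.2473, 0.1221]
eef_rot: [0.931, -0.364, 0.007, -0.003]
contact_force: [1.3, -0.6, -0.1]
width: 0.0857
```

Request:
drive_tool([
  [[0, 0, 0, 0], [0, 0, 0, 0]],
])

```text
time: 2.87
eef_pos: [0.5696, 0.2444, 0.1169]
eef_rot: [0.931, -0.365, 0.003, -0.0]
contact_force: [0.6, -0.0, 0.6]
width: 0.0855
```

```bash
python3 - <<'E'
from h import *
st();b,c=shot("wrist","w2");tops(b,c)
E
```

```text
t 2.9 tcp [0.5696 0.2444 0.1169] yaw -0.747 jawaxis 0.824 F [ 0.6 -0.   0.6] w 0.0855 j [ 0.23  0.47  1.51 -0.    1.15  2.55]
ochre all px [241. 200.] [581.4 253.3  49.1  41.3 -39.8] otsu 176.0 [138. 215.]
ochre top px [241. 202.] [579.9 254.6  45.3  41.3 -39.8] otsu 176.0 [138. 215.]
```

```bash
sed -i 's/fish=True,verbose=True,only=("ochre","red","black"))/fish=True,cut=.6,only=("ochre","red","black"))/; s/m\[int(.6\*384):\]=0/m[int(cut*384):]=0/' h.py; python3 - <<'E'
from h import *
tops(cv2.imread("pics/w2.png"),calibration("wrist"),cut=1,only=["ochre"])
E
```

```text
ochre all px [242. 211.] [573.1 259.7  69.7  41.3 -39.8] otsu 176.0 [138. 215.]
ochre top px [242. 213.] [571.6 260.9  65.9  41.3 -39.7] otsu 176.0 [138. 215.]
```

Confirmed at (0.572, 0.2605). I'll align and descend.

Request:
drive_tool([
  [[0.001, 0.007, -0.015, 0.025], [0.001, 0.006, -0.015, 0.025], [0, 0.003, -0.015, 0], [0, 0, -0.012, 0], [0, 0, -0.01, 0], [0, 0, 0, 0]],
])

```text
time: 3.42
eef_pos: [0.577, 0.2551, 0.0587]
eef_rot: [0.94, -0.34, 0.01, -0.004]
contact_force: [-1.3, 0.6, -0.0]
width: 0.0852
```

```bash
python3 -c "
from h import *
st()"
```

```text
t 3.4 tcp [0.577  0.2551 0.0587] yaw -0.694 jawaxis 0.877 F [-1.3  0.6 -0. ] w 0.0852 j [ 0.24  0.54  1.55 -0.01  1.02  2.51]
```

Request:
drive_tool([
  [[-0.002, 0.003, -0.014, 0], [-0.002, 0.002, -0.012, 0], [0, 0, -0.01, 0], [0, 0, -0.006, 0], [0, 0, -0.003, 0], [0, 0, 0, 0], [0, 0, 0, 0]],
])

```text
time: 4.0
eef_pos: [0.5757, 0.2585, 0.0153]
eef_rot: [0.94, -0.34, 0.013, -0.005]
contact_force: [0.7, 0.6, 0.1]
width: 0.0859
```

Request:
drive_tool([
  [[-0.003, 0.002, -0.002, 0], [-0.001, 0, -0.001, 0], [0, 0, 0, 0], [0, 0, 0, 0]],
])

```text
time: 4.33
eef_pos: [0.5723, 0.2609, 0.0134]
eef_rot: [0.94, -0.34, 0.014, -0.006]
contact_force: [0.9, -0.5, 0.1]
width: 0.0858
```

```bash
python3 -c "
from h import *
s=st();print(np.round(s['eef_rot'],4))"
```

```text
t 4.3 tcp [0.5723 0.2609 0.0134] yaw -0.694 jawaxis 0.877 F [ 0.9 -0.5  0.1] w 0.0858 j [ 0.25  0.59  1.6  -0.01  0.92  2.52]
[ 0.9403 -0.3401  0.0136 -0.0058]
```

Request:
drive_tool([
  [[0, 0, 0, 0], [0, 0, 0, 0], [0, 0, 0, 0], [0, 0, 0, 0], [0, 0, 0, 0], [0, 0, 0, 0], [0, 0, 0, 0], [0, 0, 0, 0]],
], jaw=1)

```text
time: 5.0
eef_pos: [0.573, 0.2613, 0.0146]
eef_rot: [0.94, -0.34, 0.014, -0.006]
contact_force: [-1.1, 0.8, 0.3]
width: 0.0427
```

Request:
drive_tool([
  [[0, 0, 0.005, 0], [0, 0, 0.01, 0], [0, 0, 0.015, 0], [0, 0, 0.015, 0], [0, 0, 0.01, 0], [0, 0, 0, 0]],
])

```text
time: 5.5
eef_pos: [0.5711, 0.2607, 0.0723]
eef_rot: [0.94, -0.34, 0.012, -0.005]
contact_force: [-0.0, 0.2, -1.7]
width: 0.0429
```

```bash
python3 -c "
from h import *
s=st();print(np.round(s['eef_rot'],4))"
```

```text
t 5.5 tcp [0.5711 0.2607 0.0723] yaw -0.694 jawaxis 0.877 F [-0.   0.2 -1.7] w 0.0429 j [ 0.25  0.52  1.56 -0.01  1.04  2.52]
[ 0.9403 -0.3401  0.0124 -0.005 ]
```

Request:
drive_tool([
  [[-0.001, -0.02, 0, 0.076], [-0.001, -0.02, 0, 0.076], [-0.001, -0.02, 0, 0.076], [-0.002, -0.02, 0, 0.076], [-0.002, -0.02, 0, 0.076], [-0.001, -0.02, 0, 0.076], [-0.001, -0.02, 0, 0.076], [-0.001, -0.018, 0, 0.076], [0, 0, 0, 0], [0, 0, 0, 0]],
])

```text
time: 6.33
eef_pos: [0.5593, 0.0976, 0.0728]
eef_rot: [1.0, -0.027, 0.011, -0.01]
contact_force: [0.1, -0.1, -1.7]
width: 0.0424
```

```bash
python3 - <<'E'
from h import *
s=st();print(np.round(s['eef_rot'],4))
b,c=shot("wrist","w3");cv2.imwrite("pics/w3b.png",b)
tops(b,c,z=s["eef_pos"][2]-.0145+.032,cut=1,only=["ochre"])
E
```

```text
t 6.3 tcp [0.5593 0.0976 0.0728] yaw -0.054 jawaxis 1.517 F [ 0.1 -0.1 -1.7] w 0.0424 j [-0.04  0.43  1.71  0.02  0.98  1.57]
[ 0.9995 -0.0269  0.0107 -0.0102]
ochre all px [258. 254.] [560.9  98.4  71.6  46.1  -2.9] otsu 167.0 [123. 212.]
ochre top px [259. 257.] [558.1  96.7  66.2  42.4  -2.8] otsu 167.0 [123. 212.]
```

View pics/w3b.png

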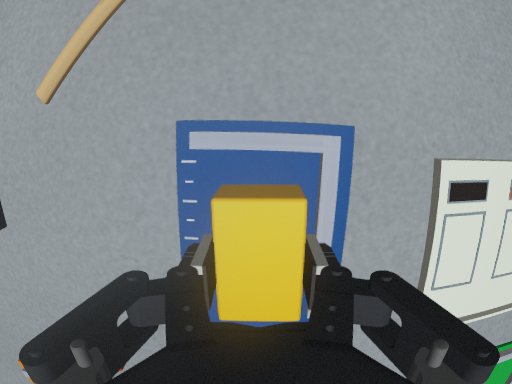

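The tile is squarely gripped over the board, about 20 mm short of the fences. I'll lower it onto the board, still clear of both fences.

Request:
drive_tool([
  [[0, -0.005, -0.008, -0.03], [0, -0.003, -0.012, 0], [0, 0, -0.012, 0], [0, 0, -0.01, 0], [0, 0, -0.005, 0], [0, 0, 0, 0], [0, 0, 0, 0]],
])

```text
time: 6.97
eef_pos: [0.559, 0.0933, 0.0215]
eef_rot: [0.999, -0.046, 0.011, -0.01]
contact_force: [-0.4, 0.3, -2.8]
width: 0.0425
```

```bash
python3 -c "
from h import *
s=st();print(np.round(s['eef_rot'],4))"
```

```text
t 7.0 tcp [0.559  0.0933 0.0215] yaw -0.092 jawaxis 1.479 F [-0.4  0.3 -2.8] w 0.0425 j [-0.04  0.5   1.76  0.03  0.86  1.6 ]
[ 0.9988 -0.0458  0.0109 -0.0102]
```

Request:
drive_tool([
  [[0, 0, -0.001, 0], [0.003, -0.004, 0, 0.004], [0.003, -0.004, 0, 0.004], [0.001, -0.003, 0, 0], [0, 0, 0, 0], [0, 0, 0, 0]],
])

```text
time: 7.47
eef_pos: [0.5687, 0.0815, 0.0225]
eef_rot: [0.999, -0.041, 0.013, -0.01]
contact_force: [-0.0, -0.2, -1.8]
width: 0.0426
```

```bash
python3 -c "
from h import *
s=st();print(np.round(s['eef_rot'],4))"
```

```text
t 7.5 tcp [0.5687 0.0815 0.0225] yaw -0.083 jawaxis 1.488 F [-0.  -0.2 -1.8] w 0.0426 j [-0.06  0.5   1.74  0.03  0.87  1.57]
[ 0.999  -0.0412  0.0131 -0.0102]
```

Request:
drive_tool([
  [[0, -0.001, -0.001, 0], [0, -0.001, -0.001, 0], [0, -0.001, 0, 0], [0, 0, 0, 0]],
])

```text
time: 7.8
eef_pos: [0.569, 0.0778, 0.0207]
eef_rot: [0.999, -0.042, 0.013, -0.01]
contact_force: [0.8, -0.8, -1.1]
width: 0.0424
```

Request:
drive_tool([
  [[0, -0.0015, 0, 0], [0, -0.001, 0, 0], [0, 0, 0, 0]],
])

```text
time: 8.05
eef_pos: [0.569, 0.078, 0.0208]
eef_rot: [0.999, -0.042, 0.014, -0.012]
contact_force: [0.3, -0.9, -1.1]
width: 0.0422
```

Request:
drive_tool([
  [[0.002, 0, 0, 0], [0.002, 0, 0, 0], [0.003, 0, 0, 0]],
])

```text
time: 8.3
eef_pos: [0.5721, 0.0779, 0.0206]
eef_rot: [0.999, -0.041, 0.009, -0.012]
contact_force: [-16.4, 0.1, 15.1]
width: 0.0424
```

Request:
drive_tool([
  [[0, -0.003, 0, 0], [0, -0.003, 0, 0]],
])

```text
time: 8.47
eef_pos: [0.572, 0.0773, 0.021]
eef_rot: [0.999, -0.043, 0.009, -0.016]
contact_force: [0.8, 15.6, -3.0]
width: 0.0426
```

Both fences gave a reaction, with Fx −16 N and Fy +16 N. I'll relax, release to a partial opening, wait, then lift and look.

Request:
drive_tool([
  [[0, 0, 0, 0], [0, 0, 0, 0], [0, 0, 0, 0], [0, 0, 0, 0], [0, 0, 0, 0], [0, 0, 0, 0], [0, 0, 0, 0]],
], jaw=-0.45)

```text
time: 9.05
eef_pos: [0.5743, 0.0768, 0.022]
eef_rot: [0.999, -0.043, 0.011, -0.016]
contact_force: [-0.3, -0.1, 1.3]
width: 0.0618
```

Request:
drive_tool([
  [[0, 0, 0.01, 0], [-0.003, 0, 0.02, 0], [-0.004, 0, 0.02, 0], [-0.004, 0, 0.02, 0], [-0.004, 0, 0.02, 0], [0, 0, 0, 0], [0, 0, 0, 0]],
])

```text
time: 9.63
eef_pos: [0.5577, 0.0758, 0.1185]
eef_rot: [0.999, -0.043, 0.01, -0.015]
contact_force: [0.6, 0.5, -0.2]
width: 0.0619
```

```bash
python3 - <<'E'
from h import *
s=st();print(np.round(s['eef_rot'],4))
b,c=shot("wrist","w4");cv2.imwrite("pics/w4b.png",b)
tops(b,c,z=.038,cut=1,only=["ochre"])
print(np.round(cast([[c['cx'],c['cy']]],c,.038,True),3))
E
```

```text
t 9.6 tcp [0.5577 0.0758 0.1185] yaw -0.086 jawaxis 1.484 F [ 0.6  0.5 -0.2] w 0.0619 j [-0.08  0.37  1.68  0.04  1.08  1.56]
[ 0.9989 -0.0431  0.0102 -0.0155]
ochre all px [259. 188.] [571.2  76.8  65.9  41.4  -4.8] otsu 145.0 [142. 211.]
ochre top px [259. 188.] [570.8  76.9  65.2  41.4  -4.8] otsu 145.0 [142. 211.]
[[0.565 0.077 0.038]]
```

View pics/w4b.png

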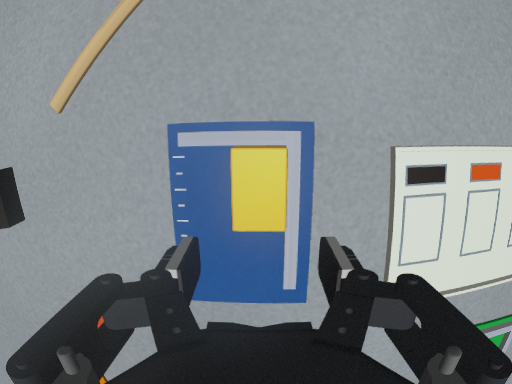

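The tile looks flush at pixels (231–287, 148–231). A quick edge check will confirm the gaps to both fences, and I'll measure the tray from here as well.

```bash
cat >> h.py <<'E'
G=np.array([[.9965,.0837],[-.0837,.9965]]).T  # columns->: world->gauge rows
def gf(p,o=(.601,.0535)):
    d=np.asarray(p)[:,:2]-o;a=-.084
    return np.c_[d[:,0]*np.cos(a)+d[:,1]*np.sin(a),-d[:,0]*np.sin(a)+d[:,1]*np.cos(a)]*1000
def gap(b,c,lo,hi):
    "tile top edges and fence faces (mm, gauge axes); tile within the board"
    h=cv2.cvtColor(b,cv2.COLOR_BGR2HSV);m=cv2.inRange(h,lo,hi)
    fm=cv2.inRange(h,(95,20,90),(135,110,255))
    q=max(blobs(m,500),key=cv2.contourArea).reshape(-1,2);g=gf(cast(q,c,.038,True))
    print("tile x %.1f..%.1f y %.1f..%.1f"%(*np.percentile(g[:,0],[4,96]),*np.percentile(g[:,1],[4,96])))
    for z,f in((.016,"top"),):
        ys,xs=np.nonzero(fm);g=gf(cast(np.c_[xs,ys],c,z,True))
        e=g[(abs(g[:,0]-6)<14)&(g[:,1]>50)&(g[:,1]<85)];s_=g[(abs(g[:,1]+6)<14)&(g[:,0]<-80)&(g[:,0]>-130)]
        print("end fence x",np.round(np.percentile(e[:,0],[3,97]),1) if len(e) else None,"side fence y",np.round(np.percentile(s_[:,1],[3,97]),1) if len(s_) else None)
E
python3 - <<'E'
from h import *
b=cv2.imread("pics/w4.png");c=calibration("wrist");gap(b,c,(20,120,60),(32,255,255))
h=cv2.cvtColor(b,cv2.COLOR_BGR2HSV);print(h[137,250],h[260,293],h[137,220])
for z in(0.005,):
  for k,(lo,hi) in dict(black=((0,0,0),(179,120,70)),red=((0,120,60),(12,255,255))).items():
    s=cv2.inRange(h,lo,hi);s[:,:400]=0;s[:150]=0;s[190:]=0
    for q in blobs(s,30): print("strip",k,rect(cast(q.reshape(-1,2),c,z,True)))
E
```

```text
tile x -65.0..2.5 y -0.6..42.3
end fence x [ 2.  13.8] side fence y [-13.4  -1.2]
[109  22 182] [108  27 187] [108  25 183]
strip black [566.9 -84.9  42.9  15.5  89.7]
strip red [ 565.8 -165.3   44.    15.9   89.8]
```

The gaps are under 1 mm on both sides (end face 2.0 vs tile 2.5, side face −1.2 vs tile −0.6), so it's flush. Picking it up again.

Request:
drive_tool([
  [[0.004, 0, -0.018, 0], [0.004, 0, -0.018, 0], [0.003, 0, -0.016, 0], [0, 0, -0.014, 0], [0, 0, -0.01, 0], [0, 0, -0.008, 0], [0, 0, 0, 0], [0, 0, 0, 0]],
])

```text
time: 10.35
eef_pos: [0.568, 0.0756, 0.0277]
eef_rot: [0.999, -0.043, 0.009, -0.015]
contact_force: [1.0, 0.2, 0.5]
width: 0.0615
```

Request:
drive_tool([
  [[0.001, 0.001, -0.003, 0], [0.001, 0, -0.002, 0], [0, 0, -0.001, 0], [0, 0, 0, 0]],
])

```text
time: 10.68
eef_pos: [0.5715, 0.0767, 0.0229]
eef_rot: [0.999, -0.043, 0.01, -0.015]
contact_force: [-0.8, -0.6, -0.1]
width: 0.0618
```

Request:
drive_tool([
  [[0, 0, 0, 0], [0, 0, 0, 0], [0, 0, 0, 0], [0, 0, 0, 0], [0, 0, 0, 0], [0, 0, 0, 0]],
], jaw=1)

```text
time: 11.18
eef_pos: [0.5718, 0.0778, 0.0247]
eef_rot: [0.999, -0.043, 0.011, -0.016]
contact_force: [0.4, -0.3, -2.5]
width: 0.0423
```

Request:
drive_tool([
  [[0, 0, 0.006, 0], [0, 0, 0.015, 0], [0, 0, 0.02, 0], [0, 0, 0.02, 0], [0, -0.01, 0.01, 0], [-0.005, -0.03, 0, 0.01], [-0.005, -0.035, 0, 0.02], [-0.005, -0.035, 0, 0.02], [-0.005, -0.03, 0, 0.01], [0, 0, 0, 0]],
])

```text
time: 12.02
eef_pos: [0.5497, -0.0694, 0.1004]
eef_rot: [1.0, -0.008, 0.011, -0.014]
contact_force: [0.3, -0.4, -2.2]
width: 0.0425
```

```bash
python3 - <<'E'
from h import *
s=st();print(np.round(s['eef_rot'],4))
b,c=shot("wrist","w5");cv2.imwrite("pics/w5b.png",b)
E
```

```text
t 12.0 tcp [ 0.5497 -0.0694  0.1004] yaw -0.016 jawaxis 1.554 F [ 0.3 -0.4 -2.2] w 0.0425 j [-0.35  0.38  1.71  0.04  1.04  1.22]
[ 0.9998 -0.0082  0.0109 -0.0145]
```

View pics/w5b.png

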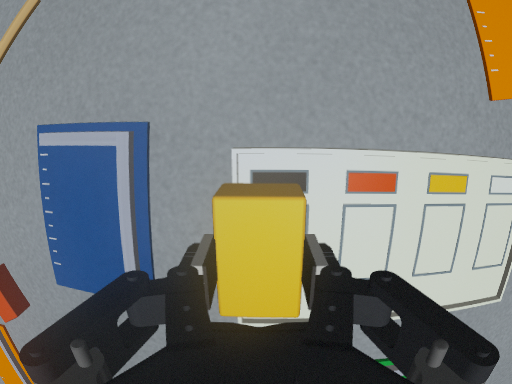

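Held at (260,255). The ochre outline sits around (415–464, 205–275), below its yellow strip at (447,183). I'll measure the outlines.

```bash
cat >> h.py <<'E'
def outlines(b,c,ymin=-.36,ymax=-.04):
    "bright interiors of the grey outlines, by size, on the tray floor"
    g=cv2.cvtColor(b,cv2.COLOR_BGR2GRAY);t=cv2.adaptiveThreshold(g,255,cv2.ADAPTIVE_THRESH_MEAN_C,cv2.THRESH_BINARY,15,5)
    n,l=cv2.connectedComponents(t,connectivity=4)
    for i in range(1,n):
        mm=(l==i).astype(np.uint8)*255
        if not 400<mm.astype(bool).sum()<6000: continue
        q=max(blobs(mm,300) or [None],key=lambda a:0 if a is None else cv2.contourArea(a))
        if q is None: continue
        R=rect(cast(q.reshape(-1,2),c,.005,True))
        if 55<R[2]<85 and 33<R[3]<60: print("outline px",q.reshape(-1,2).mean(0).round(),R)
E
python3 - <<'E'
from h import *
b=cv2.imread("pics/w5.png");c=calibration("wrist");outlines(b,c)
tops(b,c,z=.1004-.0178+.032,cut=1,only=["ochre"])
E
```

```text
outline px [494. 235.] [ 5.067e+02 -3.215e+02  6.980e+01  4.460e+01 -5.000e-01]
outline px [438. 238.] [ 507.6 -241.5   70.1   44.8   -0.9]
ochre all px [259. 250.] [551.4 -67.6  71.   44.   -0.7] otsu 163.0 [125. 202.]
ochre top px [259. 254.] [548.6 -68.4  65.6  42.1  -0.9] otsu 163.0 [125. 202.]
ochre all px [448. 183.] [ 587.5 -165.2   22.3    7.2   89.9] otsu 203.0 [203. 204.]
```

Outlines: white (0.5067, −0.3215), ochre (0.5076, −0.2415). The spacing is 80.0 mm, so red is at (0.5086, −0.1615) and black at (0.5096, −0.0815). Moving over the ochre outline.

Request:
drive_tool([
  [[-0.006, -0.025, 0, 0], [-0.007, -0.025, 0, 0], [-0.007, -0.025, 0, 0], [-0.007, -0.025, 0, 0], [-0.007, -0.025, 0, 0], [-0.006, -0.025, 0, 0], [0, -0.012, 0, 0], [0, 0, 0, 0], [0, 0, 0, 0]],
])

```text
time: 12.82
eef_pos: [0.5072, -0.2329, 0.0999]
eef_rot: [1.0, -0.009, 0.011, -0.017]
contact_force: [-1.2, 1.6, -2.0]
width: 0.0422
```

```bash
python3 - <<'E'
from h import *
s=st();print(np.round(s['eef_rot'],4))
b,c=shot("wrist","w6");outlines(b,c);tops(b,c,z=s["eef_pos"][2]-.0178+.032,cut=1,only=["ochre"])
E
```

```text
t 12.8 tcp [ 0.5072 -0.2329  0.0999] yaw -0.018 jawaxis 1.553 F [-1.2  1.6 -2. ] w 0.0422 j [-0.66  0.39  1.69  0.05  1.06  0.91]
[ 0.9998 -0.0089  0.0106 -0.017 ]
outline px [182. 198.] [ 5.086e+02 -1.635e+02  7.110e+01  4.530e+01 -2.000e-01]
outline px [366. 199.] [ 507.1 -323.6   70.    45.2   -0.6]
outline px [104. 198.] [509.8 -83.1  70.2  45.   -0.6]
ochre all px [260. 250.] [ 508.7 -233.9   71.4   42.    -0.9] otsu 141.0 [109. 175.]
ochre top px [259. 254.] [ 505.9 -233.9   65.9   42.    -0.9] otsu 141.0 [109. 175.]
ochre all px [275. 131.] [ 568.2 -242.    22.2    7.   -90. ] otsu 174.0 [174. 175.]
```

Request:
drive_tool([
  [[0, -0.005, -0.012, 0], [0, -0.004, -0.015, 0], [0, 0, -0.015, 0], [0, 0, -0.012, 0], [0, 0, -0.01, 0], [0, 0, -0.004, 0], [0, 0, 0, 0], [0, 0, 0, 0]],
])

```text
time: 13.53
eef_pos: [0.5091, -0.2325, 0.0253]
eef_rot: [1.0, -0.003, 0.01, -0.019]
contact_force: [-0.6, 0.1, -1.3]
width: 0.0426
```

Request:
drive_tool([
  [[0, -0.005, 0.002, 0], [-0.001, -0.004, 0, 0], [0, -0.001, 0, 0], [0, 0, -0.001, 0], [0, 0, -0.001, 0], [0, 0, 0, 0]],
])

```text
time: 14.03
eef_pos: [0.51, -0.2451, 0.0282]
eef_rot: [1.0, -0.003, 0.012, -0.017]
contact_force: [0.1, -0.0, -2.0]
width: 0.0425
```

Request:
drive_tool([
  [[-0.001, 0.001, -0.002, -0.005], [-0.001, 0.001, -0.002, -0.005], [0, 0, -0.001, 0], [0, 0, -0.001, 0], [0, 0, 0, 0]],
])

```text
time: 14.45
eef_pos: [0.5081, -0.2432, 0.0234]
eef_rot: [1.0, -0.009, 0.013, -0.016]
contact_force: [0.5, 0.0, -2.1]
width: 0.0421
```

Request:
drive_tool([
  [[0, 0, -0.001, 0], [0, 0, -0.001, 0], [0, 0, 0, 0]],
])

```text
time: 14.7
eef_pos: [0.5083, -0.2432, 0.0235]
eef_rot: [1.0, -0.008, 0.014, -0.016]
contact_force: [-0.4, 0.4, -2.0]
width: 0.0427
```

Request:
drive_tool([
  [[0, 0, 0, 0], [0, 0, 0, 0], [0, 0, 0, 0], [0, 0, 0, 0], [0, 0, 0, 0]],
], jaw=-0.4)

```text
time: 15.12
eef_pos: [0.5089, -0.2434, 0.0233]
eef_rot: [1.0, -0.008, 0.014, -0.016]
contact_force: [-0.2, 0.2, -0.1]
width: 0.0598
```

Request:
drive_tool([
  [[0, 0, 0.012, 0], [0, 0, 0.025, 0], [0, 0, 0.03, 0], [-0.01, 0.01, 0.03, 0], [-0.01, 0.02, 0.03, 0], [-0.01, 0.03, 0.03, 0], [-0.005, 0.035, 0.02, 0], [0, 0.035, 0, 0], [0, 0, 0, 0]],
], jaw=-0.4)

```text
time: 15.87
eef_pos: [0.4706, -0.1107, 0.2041]
eef_rot: [1.0, -0.012, 0.013, -0.018]
contact_force: [-0.6, -0.1, -1.2]
width: 0.0596
```

```bash
python3 - <<'E'
from h import *
s=st();print(np.round(s['eef_rot'],4))
b,c=shot("wrist","w7");outlines(b,c);tops(b,c,z=.037,cut=1,only=["ochre"])
cv2.imwrite("pics/w7b.png",b)
E
```

```text
t 15.9 tcp [ 0.4706 -0.1107  0.2041] yaw -0.023 jawaxis 1.548 F [-0.6 -0.1 -1.2] w 0.0596 j [-0.5   0.15  1.74  0.05  1.24  1.08]
[ 0.9997 -0.0116  0.0133 -0.0175]
outline px [240. 146.] [509.7 -83.2  70.2  44.4  -1.4]
outline px [309. 146.] [ 5.093e+02 -1.637e+02  6.940e+01  4.500e+01 -4.000e-01]
outline px [372. 144.] [ 506.2 -247.2   74.2   53.1   -0.9]
outline px [430. 150.] [ 5.072e+02 -3.240e+02  6.970e+01  4.480e+01 -5.000e-01]
ochre all px [380. 150.] [ 506.8 -239.8   64.6   48.1   -0.9] otsu 145.0 [ 97. 195.]
ochre top px [383. 151.] [ 506.7 -243.    64.6   41.7   -0.9] otsu 145.0 [ 97. 195.]
ochre all px [375. 100.] [ 562.2 -232.8   35.2   11.5   89.4] otsu 195.0 [195. 196.]
```

View pics/w7b.png

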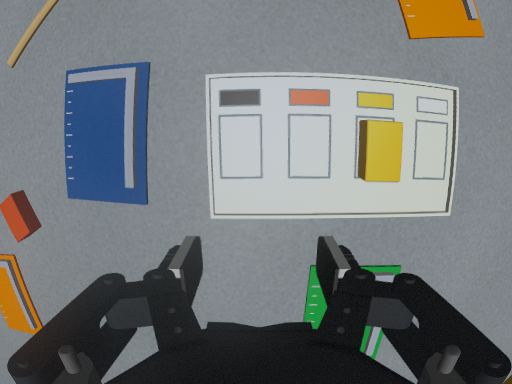

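Ochre is at (0.5067, −0.243), within about 1.5 mm of its outline. Next the red tile. At (18,215) it's the small brick-red block; the orange boards are too large and carry fences.

Request:
drive_tool([
  [[-0.002, 0.037, 0, 0.055], [-0.002, 0.037, 0, 0.055], [-0.002, 0.037, 0, 0.055], [-0.002, 0.037, 0, 0.055], [-0.002, 0.037, 0, 0.055], [-0.002, 0.037, 0, 0.055], [-0.002, 0.037, 0, 0.055], [-0.002, 0.037, 0, 0.055], [-0.002, 0.037, 0, 0.055], [-0.002, 0.03, 0, 0.055]],
], jaw=-1)

```text
time: 16.75
eef_pos: [0.4542, 0.2508, 0.2009]
eef_rot: [0.964, 0.265, 0.01, -0.016]
contact_force: [0.8, -0.9, 0.2]
width: 0.0853
```

Request:
drive_tool([
  [[0, 0, 0, 0], [0, 0, 0, 0]],
])

```text
time: 16.92
eef_pos: [0.4541, 0.2555, 0.1993]
eef_rot: [0.963, 0.269, 0.009, -0.016]
contact_force: [0.2, -1.3, -0.1]
width: 0.0853
```

```bash
python3 - <<'E'
from h import *
s=st();print(np.round(s['eef_rot'],4))
b,c=shot("wrist","w8");tops(b,c,z=.032,cut=1)
E
```

```text
t 16.9 tcp [0.4541 0.2555 0.1993] yaw 0.546 jawaxis -1.025 F [ 0.2 -1.3 -0.1] w 0.0853 j [0.28 0.22 1.67 0.03 1.23 1.29]
[ 0.9629  0.2694  0.0094 -0.0163]
ochre all px [507. 309.] [ 482.8 -218.8   82.5   34.    59.4] otsu 142.0 [ 98. 205.]
red all px [233. 194.] [427.3 276.4  64.7  40.9  26.4] otsu 203.0 [198. 209.]
red top px [233. 194.] [426.7 276.7  63.8  40.   26.1] otsu 203.0 [198. 209.]
black all px [218.  24.] [581.  388.4  68.3  47.3   3.4] otsu 63.0 [54. 74.]
black top px [216.  22.] [582.2 391.5  65.7  40.5   2.8] otsu 63.0 [54. 74.]
```

```bash
python3 - <<'E'
from h import *
b=cv2.imread("pics/scene0.png");c=calibration("scene")
h=cv2.cvtColor(b,cv2.COLOR_BGR2HSV);m=cv2.inRange(h,(8,180,120),(17,255,255))
for q in blobs(m,300): 
    P=cast(cv2.approxPolyDP(q,3,True).reshape(-1,2),c,.006);print(np.round(P[:,:2]*1000).tolist())
E
```

```text
[[171.0, 332.0], [345.0, 342.0], [340.0, 464.0], [162.0, 455.0]]
[[650.0, -298.0], [685.0, -416.0], [703.0, -388.0], [816.0, -364.0], [802.0, -289.0], [817.0, -272.0], [849.0, -378.0], [819.0, -259.0], [749.0, -275.0], [713.0, -340.0]]
```

Request:
drive_tool([
  [[-0.006, 0.005, -0.02, -0.022], [-0.006, 0.005, -0.02, -0.022], [-0.006, 0.005, -0.025, -0.022], [-0.006, 0.005, -0.025, -0.022], [-0.003, 0.001, -0.02, 0], [0, 0, -0.015, 0], [0, 0, 0, 0], [0, 0, 0, 0]],
])

```text
time: 17.63
eef_pos: [0.4319, 0.2641, 0.0693]
eef_rot: [0.977, 0.215, 0.011, -0.013]
contact_force: [0.4, -0.2, 0.6]
width: 0.0852
```

```bash
python3 - <<'E'
from h import *
s=st()
b,c=shot("wrist","w9");tops(b,c,z=.032,cut=1,only=["red"])
E
```

```text
t 17.6 tcp [0.4319 0.2641 0.0693] yaw 0.433 jawaxis -1.138 F [ 0.4 -0.2  0.6] w 0.0852 j [0.31 0.34 1.87 0.03 0.91 1.43]
red all px [239. 219.] [427.4 276.9  67.   41.7  26.3] otsu 175.0 [149. 202.]
red top px [239. 220.] [426.8 276.6  65.6  41.7  26.3] otsu 175.0 [149. 202.]
```

Request:
drive_tool([
  [[-0.003, 0.005, -0.01, 0.025], [-0.003, 0.005, -0.012, 0], [-0.001, 0.003, -0.012, 0], [0, 0, -0.008, 0], [0, 0, -0.005, 0], [0, 0, 0, 0], [0, 0, 0, 0]],
])

```text
time: 18.27
eef_pos: [0.4311, 0.2775, 0.025]
eef_rot: [0.973, 0.228, 0.018, -0.014]
contact_force: [-0.8, -0.4, -0.2]
width: 0.0859
```

Request:
drive_tool([
  [[-0.002, 0, -0.005, 0], [-0.002, -0.001, -0.004, 0], [-0.001, 0, -0.003, 0], [0, 0, 0, 0], [0, 0, 0, 0]],
])

```text
time: 18.68
eef_pos: [0.4268, 0.2765, 0.0134]
eef_rot: [0.973, 0.228, 0.019, -0.014]
contact_force: [1.0, 0.1, -0.4]
width: 0.0855
```

```bash
cat >> h.py <<'E'
def tilt():
    from scipy.spatial.transform import Rotation as R
    return np.round(R.from_quat(sense()["eef_rot"]).apply([0,0,1]),3)
E
python3 - <<'E'
from h import *
s=st();print(tilt())
E
```

```text
t 18.7 tcp [0.4268 0.2765 0.0134] yaw 0.460 jawaxis -1.111 F [ 1.   0.1 -0.4] w 0.0855 j [0.34 0.42 1.93 0.04 0.75 1.42]
[ 0.031  0.036 -0.999]
```

Request:
drive_tool([
  [[0, 0, 0, 0], [0, 0, 0, 0], [0, 0, 0, 0], [0, 0, 0, 0], [0, 0, 0, 0], [0, 0, 0, 0], [0, 0, 0, 0], [0, 0, 0, 0]],
], jaw=1)

```text
time: 19.35
eef_pos: [0.4271, 0.2767, 0.0142]
eef_rot: [0.973, 0.228, 0.02, -0.014]
contact_force: [-0.9, 0.1, 0.8]
width: 0.0423
```

Request:
drive_tool([
  [[0, 0, 0.006, 0], [0, 0, 0.012, 0], [0, 0, 0.015, 0], [0, 0, 0.015, 0], [0, 0, 0.01, 0], [0, 0, 0, 0]],
])

```text
time: 19.85
eef_pos: [0.4248, 0.2757, 0.074]
eef_rot: [0.973, 0.228, 0.017, -0.014]
contact_force: [0.2, 0.8, -2.1]
width: 0.0425
```

Request:
drive_tool([
  [[0.015, -0.021, 0, -0.067], [0.015, -0.021, 0, -0.067], [0.015, -0.021, 0, -0.067], [0.015, -0.021, 0, -0.067], [0.015, -0.021, 0, -0.067], [0.015, -0.021, 0, -0.067], [0.015, -0.021, 0, -0.067], [0.012, -0.021, 0, -0.067], [0, 0, 0, 0], [0, 0, 0, 0]],
])

```text
time: 20.68
eef_pos: [0.5431, 0.0999, 0.071]
eef_rot: [0.999, -0.05, 0.018, -0.009]
contact_force: [-0.1, -0.4, -2.8]
width: 0.0427
```

```bash
python3 - <<'E'
from h import *
s=st();print(tilt())
b,c=shot("wrist","w10");tops(b,c,z=s["eef_pos"][2]-.0145+.032,cut=1,only=["red"])
E
```

```text
t 20.7 tcp [0.5431 0.0999 0.071 ] yaw -0.099 jawaxis 1.472 F [-0.1 -0.4 -2.8] w 0.0427 j [-0.03  0.4   1.77  0.02  0.94  1.63]
[ 0.038  0.016 -0.999]
red all px [259. 251.] [545.3  98.7  71.2  42.4  -5.4] otsu 162.0 [118. 207.]
red top px [259. 254.] [542.9  99.   66.3  42.2  -5.7] otsu 162.0 [118. 207.]
```

Request:
drive_tool([
  [[0.005, -0.003, -0.008, 0.015], [0.005, -0.003, -0.012, 0], [0.003, -0.002, -0.012, 0], [0, 0, -0.009, 0], [0, 0, -0.004, 0], [0, 0, 0, 0], [0, 0, 0, 0]],
])

```text
time: 21.32
eef_pos: [0.5549, 0.0947, 0.0203]
eef_rot: [0.999, -0.036, 0.017, -0.009]
contact_force: [-2.9, -2.7, 6.6]
width: 0.0428
```

Request:
drive_tool([
  [[0.003, -0.003, 0.001, -0.01], [0.003, -0.003, 0, 0], [0.003, -0.003, 0, 0], [0.002, -0.003, 0, 0], [0, 0, 0, 0], [0, 0, 0, 0]],
])

```text
time: 21.82
eef_pos: [0.5672, 0.0827, 0.0225]
eef_rot: [0.999, -0.041, 0.018, -0.009]
contact_force: [-0.2, 0.3, -2.3]
width: 0.0423
```

Now the gentle push against each fence, lowering slightly.

Request:
drive_tool([
  [[0, -0.001, -0.001, 0], [0, -0.002, -0.001, 0], [0, -0.002, 0, 0], [0, -0.002, 0, 0], [0, -0.003, 0, 0]],
])

```text
time: 22.23
eef_pos: [0.5672, 0.0776, 0.0207]
eef_rot: [0.999, -0.042, 0.019, -0.014]
contact_force: [1.9, 17.9, -1.6]
width: 0.0428
```

Request:
drive_tool([
  [[0.002, 0, 0, 0], [0.002, 0, 0, 0], [0.002, 0, 0, 0], [0.003, 0, 0, 0]],
])

```text
time: 22.57
eef_pos: [0.5708, 0.0789, 0.0207]
eef_rot: [0.999, -0.041, 0.013, -0.014]
contact_force: [-14.7, 0.3, 14.8]
width: 0.0425
```

Request:
drive_tool([
  [[0, -0.003, 0, 0], [0, -0.003, 0, 0]],
])

```text
time: 22.73
eef_pos: [0.5706, 0.0772, 0.0211]
eef_rot: [0.999, -0.042, 0.013, -0.018]
contact_force: [2.5, 21.0, -3.8]
width: 0.0426
```

Reaction from both fences again. Release, lift and check.

Request:
drive_tool([
  [[0, 0, 0, 0], [0, 0, 0, 0], [0, 0, 0, 0], [0, 0, 0, 0], [0, 0, 0, 0], [0, 0, 0, 0], [0, 0, 0, 0]],
], jaw=-0.45)

```text
time: 23.32
eef_pos: [0.5727, 0.0758, 0.022]
eef_rot: [0.999, -0.042, 0.015, -0.017]
contact_force: [1.4, 0.8, -0.3]
width: 0.0619
```

Request:
drive_tool([
  [[0, 0, 0.01, 0], [-0.003, 0, 0.02, 0], [-0.004, 0, 0.02, 0], [-0.004, 0, 0.02, 0], [-0.004, 0, 0.02, 0], [0, 0, 0, 0], [0, 0, 0, 0]],
])

```text
time: 23.9
eef_pos: [0.5561, 0.0749, 0.1185]
eef_rot: [0.999, -0.043, 0.014, -0.017]
contact_force: [-0.4, -0.1, -0.1]
width: 0.0615
```

```bash
python3 - <<'E'
from h import *
s=st();print(tilt())
b,c=shot("wrist","w11");tops(b,c,z=.038,cut=1,only=["red"]);gap(b,c,(0,140,60),(9,255,255))
E
```

```text
t 23.9 tcp [0.5561 0.0749 0.1185] yaw -0.086 jawaxis 1.485 F [-0.4 -0.1 -0.1] w 0.0615 j [-0.09  0.36  1.69  0.04  1.07  1.55]
[ 0.03   0.032 -0.999]
red all px [258. 187.] [570.8  76.9  65.   41.1  -4.5] otsu 203.0 [197. 210.]
red top px [257. 188.] [570.4  77.1  64.   40.2  -4.2] otsu 203.0 [197. 210.]
tile x -65.4..1.1 y -0.4..42.0
end fence x [ 1.5 13.3] side fence y [-13.5  -1.2]
```

Flush, and it matches the ochre reading within 1 mm. Pick it up.

Request:
drive_tool([
  [[0.004, 0.001, -0.018, 0], [0.004, 0.001, -0.018, 0], [0.004, 0, -0.018, 0], [0.001, 0, -0.014, 0], [0, 0, -0.01, 0], [0, 0, -0.008, 0], [0, 0, 0, 0], [0, 0, 0, 0]],
])

```text
time: 24.62
eef_pos: [0.5684, 0.0768, 0.0257]
eef_rot: [0.999, -0.043, 0.013, -0.017]
contact_force: [0.5, 0.4, 1.3]
width: 0.0624
```

Request:
drive_tool([
  [[0.001, 0, -0.002, 0], [0, 0, -0.001, 0], [0, 0, 0, 0]],
])

```text
time: 24.87
eef_pos: [0.5702, 0.0768, 0.0236]
eef_rot: [0.999, -0.043, 0.014, -0.017]
contact_force: [0.5, -0.5, 0.2]
width: 0.0622
```

Request:
drive_tool([
  [[0, 0, 0, 0], [0, 0, 0, 0], [0, 0, 0, 0], [0, 0, 0, 0], [0, 0, 0, 0], [0, 0, 0, 0]],
], jaw=1)

```text
time: 25.37
eef_pos: [0.5709, 0.0778, 0.0259]
eef_rot: [0.999, -0.043, 0.015, -0.017]
contact_force: [-0.5, -0.0, -1.9]
width: 0.0424
```

Request:
drive_tool([
  [[0, 0, 0.006, 0], [0, 0, 0.015, 0], [0, 0, 0.02, 0], [0, 0, 0.02, 0], [0, -0.01, 0.01, 0], [-0.008, -0.03, 0, 0.01], [-0.009, -0.033, 0, 0.01], [-0.009, -0.033, 0, 0.01], [-0.009, -0.033, 0, 0.01], [-0.009, -0.03, 0, 0.01]],
])

```text
time: 26.2
eef_pos: [0.5251, -0.0947, 0.1016]
eef_rot: [1.0, -0.011, 0.015, -0.017]
contact_force: [0.7, -0.1, -1.4]
width: 0.0422
```

Request:
drive_tool([
  [[-0.008, -0.03, 0, 0.01], [-0.006, -0.02, 0, 0.01], [0, -0.005, 0, 0], [0, 0, 0, 0], [0, 0, 0, 0]],
])

```text
time: 26.62
eef_pos: [0.5072, -0.1623, 0.1023]
eef_rot: [1.0, -0.006, 0.016, -0.015]
contact_force: [0.3, 1.1, -2.7]
width: 0.0423
```

```bash
python3 - <<'E'
from h import *
s=st();print(tilt())
b,c=shot("wrist","w12");outlines(b,c);tops(b,c,z=s["eef_pos"][2]-.0178+.032,cut=1,only=["red","ochre"])
E
```

```text
t 26.6 tcp [ 0.5072 -0.1623  0.1023] yaw -0.011 jawaxis 1.560 F [ 0.3  1.1 -2.7] w 0.0423 j [-0.55  0.34  1.77  0.05  1.02  1.01]
[ 0.031  0.029 -0.999]
outline px [172. 198.] [ 5.096e+02 -8.330e+01  7.010e+01  4.510e+01 -4.000e-01]
outline px [432. 199.] [ 506.9 -323.8   70.4   44.8   -0.6]
red all px [259. 252.] [ 5.074e+02 -1.632e+02  6.510e+01  4.170e+01 -5.000e-01] otsu 182.0 [178. 187.]
red top px [261. 239.] [ 5.174e+02 -1.633e+02  4.220e+01  4.020e+01 -3.000e-01] otsu 182.0 [178. 187.]
ochre all px [362. 207.] [ 532.  -213.    42.4   29.7   -1. ] otsu 142.0 [ 97. 190.]
ochre top px [365. 209.] [ 531.2 -214.7   41.    26.1   -0.9] otsu 142.0 [ 97. 190.]
ochre all px [359. 134.] [ 567.5 -209.3   22.4    7.4   89.3] otsu 189.0 [189. 190.]
```

Request:
drive_tool([
  [[0, -0.001, -0.012, 0], [0, -0.001, -0.015, 0], [0, 0, -0.015, 0], [0, 0, -0.013, 0], [0, 0, -0.01, 0], [0, 0, -0.004, 0], [0, 0, 0, 0], [0, 0, 0, 0]],
])

```text
time: 27.33
eef_pos: [0.5103, -0.1548, 0.0316]
eef_rot: [1.0, 0.0, 0.017, -0.015]
contact_force: [-0.4, -0.9, -2.4]
width: 0.042
```

Request:
drive_tool([
  [[0, -0.004, 0, -0.006], [0, -0.003, -0.001, -0.006], [0, -0.001, -0.002, 0], [0, 0, -0.002, 0], [0, 0, 0, 0], [0, 0, 0, 0]],
])

```text
time: 27.83
eef_pos: [0.5125, -0.1647, 0.029]
eef_rot: [1.0, -0.006, 0.019, -0.014]
contact_force: [-0.1, -0.0, -2.3]
width: 0.0425
```

Request:
drive_tool([
  [[-0.001, 0, -0.002, 0], [-0.001, 0.001, -0.002, 0], [0, 0, -0.001, 0], [0, 0, -0.001, 0], [0, 0, 0, 0]],
])

```text
time: 28.25
eef_pos: [0.5107, -0.1639, 0.0246]
eef_rot: [1.0, -0.006, 0.02, -0.014]
contact_force: [0.6, 0.6, -1.4]
width: 0.0423
```

Request:
drive_tool([
  [[0, 0, -0.001, 0], [0, 0, -0.001, 0], [0, 0, 0, 0]],
])

```text
time: 28.5
eef_pos: [0.5108, -0.1639, 0.0246]
eef_rot: [1.0, -0.006, 0.02, -0.013]
contact_force: [-0.9, -0.1, -0.5]
width: 0.0424
```

Request:
drive_tool([
  [[0, 0, 0, 0], [0, 0, 0, 0], [0, 0, 0, 0], [0, 0, 0, 0], [0, 0, 0, 0]],
], jaw=-0.4)

```text
time: 28.92
eef_pos: [0.5116, -0.1642, 0.0244]
eef_rot: [1.0, -0.006, 0.021, -0.013]
contact_force: [0.1, 0.6, 0.3]
width: 0.0596
```

Request:
drive_tool([
  [[0, 0, 0.012, 0], [0, 0, 0.025, 0], [0, 0, 0.03, 0], [0, 0.01, 0.03, 0], [0, 0.02, 0.03, 0], [0, 0.035, 0.03, 0], [0, 0.035, 0.02, 0], [0, 0, 0, 0]],
])

```text
time: 29.58
eef_pos: [0.5089, -0.0642, 0.2032]
eef_rot: [1.0, -0.009, 0.019, -0.015]
contact_force: [-0.7, 0.4, -0.6]
width: 0.0595
```

```bash
python3 - <<'E'
from h import *
s=st();print(tilt())
b,c=shot("wrist","w13");outlines(b,c);tops(b,c,z=.037,cut=1,only=["red","ochre"]);tops(b,c,z=.032,cut=.6,only=["black"])
E
```

```text
t 29.6 tcp [ 0.5089 -0.0642  0.2032] yaw -0.018 jawaxis 1.552 F [-0.7  0.4 -0.6] w 0.0595 j [-0.37  0.19  1.69  0.04  1.23  1.2 ]
[ 0.038  0.031 -0.999]
outline px [280. 179.] [510.  -83.6  68.3  45.   -0.7]
outline px [351. 181.] [ 5.070e+02 -1.705e+02  6.490e+01  3.840e+01 -5.000e-01]
outline px [455. 182.] [ 507.1 -324.2   69.8   44.8   -0.8]
outline px [413. 185.] [ 5.006e+02 -2.575e+02  7.170e+01  3.990e+01 -4.000e-01]
red all px [353. 183.] [ 511.9 -164.1   66.3   40.8   -1. ] otsu 177.0 [155. 203.]
red top px [353. 183.] [ 5.107e+02 -1.641e+02  6.430e+01  4.050e+01 -5.000e-01] otsu 177.0 [155. 203.]
red all px [348. 133.] [ 566.  -155.8   36.    10.8  -88.5] otsu 207.0 [207. 208.]
ochre all px [412. 185.] [ 507.7 -237.3   66.2   52.8   -0.7] otsu 151.0 [ 98. 206.]
ochre top px [416. 186.] [ 507.4 -242.8   65.9   41.6   -1.1] otsu 151.0 [ 98. 206.]
ochre all px [408. 136.] [ 565.6 -228.6   35.8   11.4   89. ] otsu 206.0 [206. 207.]
```

Red is within 2 mm of its outline and ochre hasn't moved. Now the black tile, last seen at (0.582, 0.391) with its long axis at about 3°.

Request:
drive_tool([
  [[0.005, 0.035, 0, 0.007], [0.005, 0.035, 0, 0.007], [0.005, 0.035, 0, 0.007], [0.005, 0.035, 0, 0.007], [0.005, 0.035, 0, 0.007], [0.005, 0.035, 0, 0.007], [0.005, 0.035, 0, 0.007], [0.005, 0.035, 0, 0.007], [0.005, 0.035, 0, 0.007], [0.005, 0.035, 0, 0.007]],
], jaw=-1)

```text
time: 30.47
eef_pos: [0.5596, 0.2829, 0.1916]
eef_rot: [1.0, 0.02, 0.014, -0.01]
contact_force: [1.6, -0.5, 1.4]
width: 0.0853
```

Request:
drive_tool([
  [[0.005, 0.03, 0, 0], [0.005, 0.02, 0, 0], [0, 0, 0, 0], [0, 0, 0, 0]],
])

```text
time: 30.8
eef_pos: [0.5697, 0.3395, 0.1838]
eef_rot: [1.0, 0.023, 0.01, -0.009]
contact_force: [0.1, -0.2, -0.0]
width: 0.0855
```

```bash
python3 - <<'E'
from h import *
s=st();print(tilt())
b,c=shot("wrist","w14");tops(b,c,z=.032,cut=.75,only=["black"]);cv2.imwrite("pics/w14b.png",b)
E
```

```text
t 30.8 tcp [0.5697 0.3395 0.1838] yaw 0.046 jawaxis -1.524 F [ 0.1 -0.2 -0. ] w 0.0855 j [0.36 0.48 1.33 0.01 1.31 1.89]
[ 0.02   0.019 -1.   ]
black all px [356. 269.] [475.6 227.4  68.3  31.8  39.9] otsu 38.0 [23. 54.]
black all px [162. 269.] [463.  448.3  69.3  32.  -34.8] otsu 53.0 [50. 57.]
black all px [204. 194.] [561.8 395.8  30.6  20.4 -87.1] otsu 63.0 [56. 75.]
black top px [204. 194.] [561.8 395.8  30.6  20.4 -87.1] otsu 63.0 [56. 75.]
```

View pics/w14b.png

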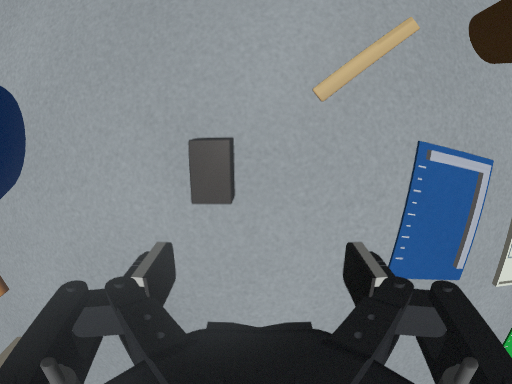

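The black tile is at (212,170), undisturbed and well away from the stick at (365,60). My black threshold was too tight, so I'll widen it.

```bash
sed -i 's/(179,90,75))/(179,90,105))/' h.py; python3 - <<'E'
from h import *
b=cv2.imread("pics/w14.png");c=calibration("wrist");b[:,300:]=200;tops(b,c,z=.032,cut=.6,only=["black"])
E
```

```text
black all px [212. 170.] [583.5 390.5  65.8  44.3   2.9] otsu 67.0 [57. 79.]
black top px [210. 171.] [582.8 392.1  64.8  41.1   2.7] otsu 67.0 [57. 79.]
```

Request:
drive_tool([
  [[0.003, 0.012, -0.015, 0], [0.003, 0.012, -0.02, 0], [0.003, 0.012, -0.025, 0], [0.002, 0.01, -0.025, 0], [0, 0.004, -0.02, 0], [0, 0, -0.01, 0], [0, 0, 0, 0], [0, 0, 0, 0]],
])

```text
time: 31.52
eef_pos: [0.5839, 0.3757, 0.0631]
eef_rot: [1.0, 0.017, 0.009, -0.007]
contact_force: [0.7, -0.4, 0.7]
width: 0.0852
```

```bash
python3 - <<'E'
from h import *
s=st();print(tilt())
b,c=shot("wrist","w15");b[:,:200]=200;b[:,310:]=200;tops(b,c,z=.032,cut=.8,only=["black"])
E
```

```text
t 31.5 tcp [0.5839 0.3757 0.0631] yaw 0.033 jawaxis -1.538 F [ 0.7 -0.4  0.7] w 0.0852 j [0.41 0.63 1.37 0.01 1.11 1.94]
[ 0.018  0.013 -1.   ]
black all px [234. 222.] [585.2 392.6  70.3  41.8   2.2] otsu 68.0 [63. 74.]
black top px [233. 201.] [600.4 393.   39.2  29.2 -88.1] otsu 68.0 [63. 74.]
```

Request:
drive_tool([
  [[0, 0.006, -0.005, 0.01], [0, 0.006, -0.008, 0], [0, 0.004, -0.012, 0], [-0.001, 0, -0.01, 0], [0, 0, -0.005, 0], [0, 0, 0, 0], [0, 0, 0, 0]],
])

```text
time: 32.15
eef_pos: [0.5859, 0.3931, 0.0249]
eef_rot: [1.0, 0.021, 0.013, -0.008]
contact_force: [0.6, 0.5, -1.0]
width: 0.0855
```

Request:
drive_tool([
  [[-0.001, 0, -0.004, 0], [-0.001, -0.001, -0.004, 0], [-0.001, 0, -0.003, 0], [0, 0, 0, 0], [0, 0, 0, 0]],
])

```text
time: 32.57
eef_pos: [0.5826, 0.392, 0.013]
eef_rot: [1.0, 0.022, 0.014, -0.008]
contact_force: [0.0, -0.1, 0.2]
width: 0.0854
```

Request:
drive_tool([
  [[0, 0, 0, 0], [0, 0, 0, 0], [0, 0, 0, 0], [0, 0, 0, 0], [0, 0, 0, 0], [0, 0, 0, 0], [0, 0, 0, 0], [0, 0, 0, 0]],
], jaw=1)

```text
time: 33.23
eef_pos: [0.5831, 0.3922, 0.0143]
eef_rot: [1.0, 0.021, 0.014, -0.009]
contact_force: [-0.9, 1.3, 0.0]
width: 0.0425
```

Request:
drive_tool([
  [[0, 0, 0.006, 0], [0, 0, 0.012, 0], [0, 0, 0.015, 0], [0, 0, 0.015, 0], [0, 0, 0.01, 0], [0, 0, 0, 0]],
])

```text
time: 33.73
eef_pos: [0.5816, 0.3914, 0.0757]
eef_rot: [1.0, 0.021, 0.012, -0.008]
contact_force: [0.8, 0.1, -0.5]
width: 0.0424
```

Request:
drive_tool([
  [[-0.002, -0.025, 0, -0.013], [-0.002, -0.03, 0, -0.013], [-0.002, -0.03, 0, -0.013], [-0.002, -0.03, 0, -0.013], [-0.002, -0.03, 0, -0.013], [-0.002, -0.03, 0, -0.013], [-0.002, -0.03, 0, -0.013], [-0.002, -0.03, 0, -0.013], [-0.002, -0.03, 0, -0.013], [-0.002, -0.02, 0, -0.01]],
])

```text
time: 34.57
eef_pos: [0.5592, 0.1017, 0.0784]
eef_rot: [0.999, -0.04, 0.017, -0.009]
contact_force: [-0.5, 0.3, -2.0]
width: 0.0421
```

Request:
drive_tool([
  [[0, 0, 0, 0], [0, 0, 0, 0]],
])

```text
time: 34.73
eef_pos: [0.5587, 0.0969, 0.0786]
eef_rot: [0.999, -0.043, 0.017, -0.008]
contact_force: [0.1, 0.6, -1.7]
width: 0.0421
```

```bash
python3 - <<'E'
from h import *
s=st();print(tilt())
b,c=shot("wrist","w16");b[:,:212]=200;b[:,308:]=200;tops(b,c,z=s["eef_pos"][2]-.0145+.032,cut=.82,only=["black"])
cv2.imwrite("pics/w16b.png",shot("wrist")[0])
E
```

```text
t 34.7 tcp [0.5587 0.0969 0.0786] yaw -0.086 jawaxis 1.484 F [ 0.1  0.6 -1.7] w 0.0421 j [-0.04  0.41  1.72  0.02  0.97  1.61]
[ 0.034  0.015 -0.999]
black all px [260. 250.] [562.9  95.6  67.4  46.2  -4.3] otsu 54.0 [48. 61.]
black top px [257. 236.] [573.2  95.2  41.6  35.3  83.8] otsu 54.0 [48. 61.]
```

View pics/w16b.png

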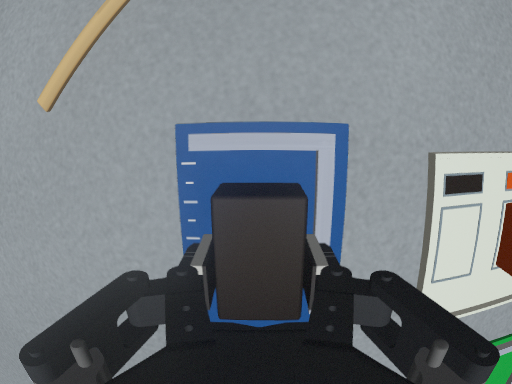

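The black tile is squarely held at (259,250) over the free board, with the fences at the right (325,200) and top (260,142). Lowering it now.

Request:
drive_tool([
  [[0, -0.001, -0.01, 0], [0, -0.001, -0.012, 0], [0, 0, -0.013, 0], [0, 0, -0.01, 0], [0, 0, -0.006, 0], [0, 0, 0, 0], [0, 0, 0, 0]],
])

```text
time: 35.42
eef_pos: [0.5588, 0.1032, 0.0226]
eef_rot: [0.999, -0.037, 0.017, -0.009]
contact_force: [0.7, 0.4, -2.1]
width: 0.0423
```

```bash
python3 -c "
from h import *
st()"
```

```text
t 35.4 tcp [0.5588 0.1032 0.0226] yaw -0.075 jawaxis 1.496 F [ 0.7  0.4 -2.1] w 0.0423 j [-0.02  0.49  1.76  0.02  0.85  1.61]
```

Request:
drive_tool([
  [[0.002, -0.004, 0, -0.009], [0.002, -0.004, 0, 0], [0.002, -0.004, 0, 0], [0.001, -0.004, 0, 0], [0, -0.001, 0, 0], [0, 0, 0, 0]],
])

```text
time: 35.92
eef_pos: [0.5686, 0.0844, 0.0247]
eef_rot: [0.999, -0.042, 0.019, -0.009]
contact_force: [0.3, 0.1, -2.6]
width: 0.0425
```

Request:
drive_tool([
  [[-0.001, -0.001, -0.002, 0], [0, -0.001, -0.002, 0], [0, -0.002, -0.001, 0], [0, -0.002, 0, 0], [0, -0.003, 0, 0]],
])

```text
time: 36.33
eef_pos: [0.5683, 0.0775, 0.0207]
eef_rot: [0.999, -0.043, 0.021, -0.011]
contact_force: [1.8, 20.4, -0.4]
width: 0.0425
```

Request:
drive_tool([
  [[0, -0.002, 0, 0], [0.002, -0.001, 0, 0], [0.002, 0, 0, 0], [0.002, 0, 0, 0], [0.003, 0, 0, 0]],
])

```text
time: 36.75
eef_pos: [0.5709, 0.0777, 0.0204]
eef_rot: [0.999, -0.042, 0.014, -0.013]
contact_force: [-15.9, 0.0, 16.2]
width: 0.0424
```

Request:
drive_tool([
  [[0, -0.003, 0, 0], [0, -0.003, 0, 0]],
])

```text
time: 36.92
eef_pos: [0.5708, 0.0773, 0.0206]
eef_rot: [0.999, -0.043, 0.014, -0.018]
contact_force: [0.6, 16.9, -0.3]
width: 0.0425
```

Request:
drive_tool([
  [[0, 0, 0, 0], [0, 0, 0, 0], [0, 0, 0, 0], [0, 0, 0, 0], [0, 0, 0, 0], [0, 0, 0, 0], [0, 0, 0, 0]],
], jaw=-0.45)

```text
time: 37.5
eef_pos: [0.5742, 0.0759, 0.0213]
eef_rot: [0.999, -0.043, 0.017, -0.017]
contact_force: [1.7, 0.1, 0.2]
width: 0.0618
```

Request:
drive_tool([
  [[0, 0, 0.01, 0], [-0.003, 0, 0.02, 0], [-0.004, 0, 0.02, 0], [-0.004, 0, 0.02, 0], [-0.004, 0, 0.02, 0], [0, 0, 0, 0], [0, 0, 0, 0]],
])

```text
time: 38.08
eef_pos: [0.5577, 0.0748, 0.1178]
eef_rot: [0.999, -0.044, 0.017, -0.017]
contact_force: [-0.8, -0.4, -0.3]
width: 0.0618
```

```bash
python3 - <<'E'
from h import *
s=st();print(tilt())
b,c=shot("wrist","w17");cv2.imwrite("pics/w17b.png",b)
d=b.copy();d[:,:200]=200;d[:,310:]=200;d[245:]=200;gap(d,c,(0,0,8),(179,90,105));tops(d,c,z=.038,cut=.62,only=["black"]);gap(b,c,(0,0,8),(179,90,105))
E
```

```text
t 38.1 tcp [0.5577 0.0748 0.1178] yaw -0.087 jawaxis 1.483 F [-0.8 -0.4 -0.3] w 0.0618 j [-0.09  0.36  1.69  0.04  1.06  1.55]
[ 0.035  0.032 -0.999]
tile x -65.6..2.4 y -0.8..42.0
end fence x [ 1.2 13.1] side fence y [-13.5  -1.8]
black all px [258. 189.] [571.4  76.7  66.5  41.3  -4.4] otsu 75.0 [69. 82.]
black top px [259. 169.] [586.7  75.6  40.6  31.1  85.1] otsu 75.0 [69. 82.]
tile x -324.8..-27.7 y -305.2..344.7
end fence x [ 1.3 13.1] side fence y [-13.5  -1.2]
```

View pics/w17b.png

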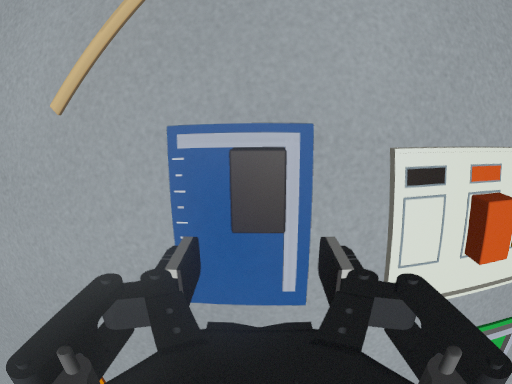

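The black tile at (231–286, 148–232) touches both fences and matches the earlier two. Picking it up.

Request:
drive_tool([
  [[0.004, 0.001, -0.018, 0], [0.004, 0.001, -0.018, 0], [0.004, 0, -0.018, 0], [0.001, 0, -0.014, 0], [0, 0, -0.01, 0], [0, 0, -0.008, 0], [0, 0, 0, 0], [0, 0, 0, 0]],
])

```text
time: 38.8
eef_pos: [0.5701, 0.0768, 0.025]
eef_rot: [0.999, -0.044, 0.015, -0.017]
contact_force: [0.1, -0.2, -0.6]
width: 0.0616
```

Request:
drive_tool([
  [[0, 0, -0.002, 0], [0, 0, -0.001, 0], [0, 0, 0, 0]],
])

```text
time: 39.05
eef_pos: [0.5707, 0.0767, 0.023]
eef_rot: [0.999, -0.044, 0.016, -0.016]
contact_force: [-0.0, 0.6, -0.4]
width: 0.0617
```

Request:
drive_tool([
  [[0, 0, 0, 0], [0, 0, 0, 0], [0, 0, 0, 0], [0, 0, 0, 0], [0, 0, 0, 0], [0, 0, 0, 0]],
], jaw=1)

```text
time: 39.55
eef_pos: [0.5713, 0.0779, 0.0254]
eef_rot: [0.999, -0.044, 0.018, -0.017]
contact_force: [-0.2, -0.5, -3.2]
width: 0.0425
```

Request:
drive_tool([
  [[0, 0, 0.006, 0], [0, 0, 0.015, 0], [0, 0, 0.02, 0], [0, 0, 0.02, 0], [0, -0.01, 0.01, 0], [-0.012, -0.03, 0, 0.014], [-0.014, -0.03, 0, 0.016], [-0.014, -0.03, 0, 0.016], [-0.012, -0.03, 0, 0.014], [0, -0.005, 0, 0]],
])

```text
time: 40.38
eef_pos: [0.5168, -0.0633, 0.1009]
eef_rot: [1.0, -0.009, 0.018, -0.016]
contact_force: [-0.1, -0.5, -2.0]
width: 0.0421
```

Request:
drive_tool([
  [[0, 0, 0, 0], [0, 0, 0, 0]],
])

```text
time: 40.55
eef_pos: [0.5164, -0.0667, 0.1013]
eef_rot: [1.0, -0.012, 0.018, -0.016]
contact_force: [-0.4, 0.5, -2.0]
width: 0.0423
```

```bash
python3 - <<'E'
from h import *
s=st();print(tilt())
b,c=shot("wrist","w18");outlines(b,c);b[:,:212]=200;b[:,308:]=200;tops(b,c,z=s["eef_pos"][2]-.0178+.032,cut=.82,only=["black"])
E
```

```text
t 40.5 tcp [ 0.5164 -0.0667  0.1013] yaw -0.023 jawaxis 1.548 F [-0.4  0.5 -2. ] w 0.0423 j [-0.37  0.32  1.81  0.05  1.    1.19]
[ 0.036  0.031 -0.999]
outline px [499. 207.] [ 506.8 -324.1   70.    44.7   -0.6]
outline px [382. 213.] [ 502.8 -175.2   70.5   43.1   -0.6]
black all px [260. 250.] [ 5.194e+02 -6.770e+01  6.980e+01  4.730e+01 -1.000e-01] otsu 59.0 [51. 68.]
black top px [257. 219.] [535.9 -68.2  42.   35.7 -89. ] otsu 59.0 [51. 68.]
black all px [282. 142.] [572.2 -79.   21.7   7.1  89.2] otsu 102.0 [101. 104.]
black top px [278. 139.] [573.4 -76.9  16.3   4.9  89.2] otsu 102.0 [101. 104.]
```

Request:
drive_tool([
  [[-0.003, -0.008, -0.01, 0], [-0.003, -0.008, -0.014, 0], [-0.002, -0.006, -0.015, 0], [0, 0, -0.013, 0], [0, 0, -0.01, 0], [0, 0, -0.004, 0], [0, 0, 0, 0], [0, 0, 0, 0]],
])

```text
time: 41.27
eef_pos: [0.5092, -0.0843, 0.0288]
eef_rot: [1.0, -0.005, 0.018, -0.016]
contact_force: [0.5, -0.3, -0.7]
width: 0.0424
```

Request:
drive_tool([
  [[0, 0.001, -0.002, 0], [0, 0, -0.002, 0], [0, 0, -0.001, 0], [0, 0, -0.001, 0], [0, 0, 0, 0]],
])

```text
time: 41.68
eef_pos: [0.5109, -0.0828, 0.024]
eef_rot: [1.0, -0.004, 0.02, -0.015]
contact_force: [-0.4, 0.6, -2.1]
width: 0.0425
```

Request:
drive_tool([
  [[-0.001, -0.001, -0.001, -0.003], [0, 0, -0.001, 0], [0, 0, 0, 0]],
])

```text
time: 41.93
eef_pos: [0.5107, -0.0838, 0.024]
eef_rot: [1.0, -0.006, 0.021, -0.015]
contact_force: [-0.3, 1.0, -1.6]
width: 0.0424
```

Request:
drive_tool([
  [[0, 0, 0, 0], [0, 0, 0, 0], [0, 0, 0, 0], [0, 0, 0, 0], [0, 0, 0, 0]],
], jaw=-0.4)

```text
time: 42.35
eef_pos: [0.5118, -0.0849, 0.0251]
eef_rot: [1.0, -0.006, 0.022, -0.014]
contact_force: [-0.0, -0.3, -0.1]
width: 0.0598
```

Request:
drive_tool([
  [[0, 0, 0.012, 0], [0, 0, 0.025, 0], [0, 0, 0.03, 0], [-0.01, -0.01, 0.03, 0], [-0.01, -0.02, 0.03, 0], [-0.01, -0.03, 0.03, 0], [0, -0.03, 0.03, 0], [0, 0, 0, 0], [0, 0, 0, 0]],
])

```text
time: 43.1
eef_pos: [0.4771, -0.1747, 0.217]
eef_rot: [1.0, -0.005, 0.019, -0.014]
contact_force: [-0.7, 0.7, 0.4]
width: 0.0594
```

```bash
python3 - <<'E'
from h import *
s=st();print(tilt())
b,c=shot("wrist","w19");cv2.imwrite("pics/w19b.png",b);outlines(b,c);tops(b,c,z=.037,cut=.62)
E
```

```text
t 43.1 tcp [ 0.4771 -0.1747  0.217 ] yaw -0.010 jawaxis 1.561 F [-0.7  0.7  0.4] w 0.0594 j [-0.6   0.18  1.68  0.05  1.27  0.96]
[ 0.039  0.029 -0.999]
outline px [254. 153.] [ 509.  -164.    63.6   37.1   -1.1]
outline px [323. 156.] [ 503.5 -248.6   71.2   43.1   -1.4]
outline px [381. 156.] [ 507.4 -323.9   69.6   44.7   -0.7]
outline px [187. 155.] [ 5.08e+02 -8.00e+01  5.95e+01  3.70e+01 -5.00e-01]
ochre all px [325. 157.] [ 506.7 -243.8   63.9   40.9    0. ] otsu 191.0 [187. 197.]
ochre top px [325. 157.] [ 506.7 -244.    63.9   40.2   -0.7] otsu 191.0 [187. 197.]
ochre all px [321. 107.] [ 562.6 -239.    35.8   10.9   89.7] otsu 195.0 [195. 196.]
ochre all px [389.  17.] [ 676.7 -324.1   43.5   19.9   15.6] otsu 194.0 [194. 195.]
red all px [254. 164.] [ 5.008e+02 -1.650e+02  4.250e+01  3.970e+01 -3.000e-01] otsu 197.0 [197. 198.]
black all px [186. 155.] [510.2 -88.6  64.5  47.   -0.7] otsu 77.0 [73. 82.]
black top px [190. 156.] [509.6 -93.3  63.9  25.   -2.7] otsu 77.0 [73. 82.]
black all px [189. 108.] [564.6 -92.7  36.1  11.6  89.3] otsu 85.0 [82. 88.]
```

View pics/w19b.png

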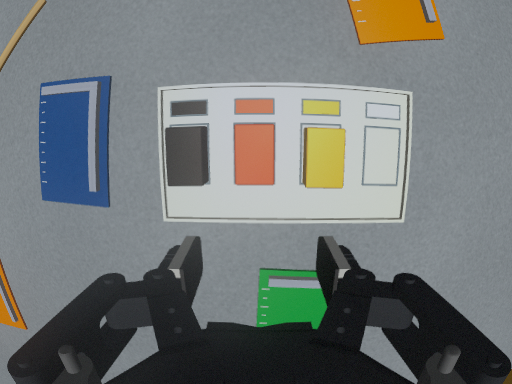

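All three tiles lie on their own outlines. Black's reading mixes in its side face, so I'll take one look from directly above it. The static cameras will also confirm that the bystanders haven't moved.

Request:
drive_tool([
  [[-0.01, 0.03, 0, 0], [-0.01, 0.03, 0, 0], [0, 0.025, 0, 0], [0, 0, 0, 0], [0, 0, 0, 0]],
])

```text
time: 43.57
eef_pos: [0.4545, -0.0842, 0.2113]
eef_rot: [1.0, -0.005, 0.016, -0.016]
contact_force: [-0.2, -0.1, -0.3]
width: 0.06
```

```bash
python3 - <<'E'
from h import *
s=st()
b,c=shot("wrist","w20");outlines(b,c);tops(b,c,z=.037,cut=.62)
for n in("scene","side"):
    a=cv2.imread(f"pics/{n}0.png");d,_=shot(n,n+"1")
    df=(cv2.absdiff(a,d).max(2)>40).astype(np.uint8)*255
    print(n,[(cv2.boundingRect(q),cv2.contourArea(q)) for q in blobs(cv2.morphologyEx(df,cv2.MORPH_OPEN,np.ones((3,3))),40)])
a=np.vstack([cv2.imread("pics/side1.png")[50:300]]);cv2.imwrite("pics/side1b.png",cv2.resize(a,None,fx=1.5,fy=1.5))
E
```

```text
t 43.6 tcp [ 0.4545 -0.0842  0.2113] yaw -0.011 jawaxis 1.560 F [-0.2 -0.1 -0.3] w 0.06 j [-0.46  0.1   1.79  0.05  1.24  1.11]
outline px [334. 133.] [ 5.105e+02 -1.691e+02  6.580e+01  3.820e+01  5.000e-01]
outline px [263. 133.] [ 5.095e+02 -8.360e+01  5.940e+01  3.320e+01 -4.000e-01]
outline px [399. 139.] [ 505.6 -255.6   71.6   40.1   -1.1]
outline px [444. 141.] [ 507.1 -324.3   70.1   44.8   -0.9]
ochre all px [398. 139.] [ 506.6 -238.5   64.1   50.4   -0.9] otsu 154.0 [103. 207.]
ochre top px [401. 139.] [ 506.5 -242.9   64.1   41.4   -0.9] otsu 154.0 [103. 207.]
ochre all px [393.  92.] [ 560.9 -231.    35.6   11.6  -89.9] otsu 207.0 [207. 208.]
red all px [337. 134.] [ 5.103e+02 -1.646e+02  6.410e+01  4.010e+01 -5.000e-01] otsu 207.0 [206. 209.]
red top px [334. 130.] [ 5.104e+02 -1.652e+02  6.280e+01  3.930e+01  3.000e-01] otsu 207.0 [206. 209.]
black all px [264. 133.] [509.6 -85.2  63.8  40.9  -0.6] otsu 100.0 [ 98. 103.]
black top px [272. 117.] [ 5.252e+02 -9.140e+01  3.230e+01  2.650e+01 -4.000e-01] otsu 100.0 [ 98. 103.]
scene [((302, 266, 28, 25), 418.0), ((279, 240
[... 177 characters left out ...]
2), 105.5), ((233, 16, 11, 13), 75.0), ((308, 13, 49, 136), 4450.0), ((277, 10, 30, 32), 665.0), ((248, 6, 12, 16), 97.0), ((376, 0, 61, 157), 4917.5), ((276, 0, 29, 15), 248.0)]
side [((498, 247, 14, 22), 216.5), ((202, 240, 34, 28), 649.0), ((123, 229, 33, 31), 603.0), ((341, 214, 82, 78), 4112.0), ((176, 206, 19, 28), 455.0), ((424, 202, 54, 47), 1196.0), ((392, 172, 43, 27), 554.5), ((338, 166, 12, 46), 195.5), ((279, 140, 60, 43), 1081.5), ((302, 114, 9, 11), 68.5), ((395, 71, 67, 107), 3444.5), ((357, 64, 17, 55), 267.0), ((470, 62, 14, 14), 103.0), ((298, 57, 42, 60), 1465.5), ((310, 45, 22, 14), 171.0), ((456, 31, 12, 12), 81.0), ((471, 0, 41, 59), 1174.5), ((310, 0, 28, 48), 964.5)]
```

View pics/side1b.png

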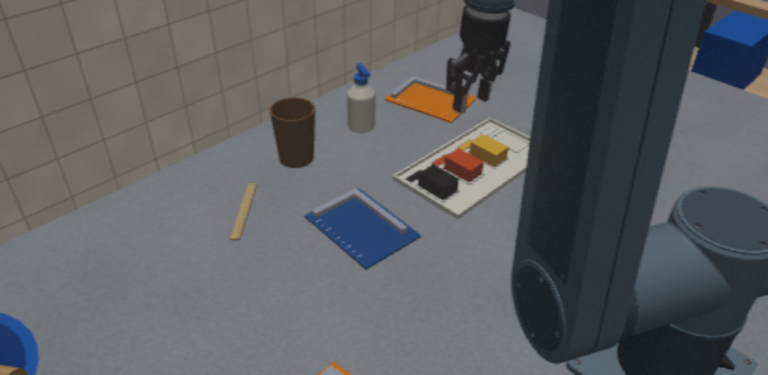

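Black is at (0.5096, −0.0852), against its outline at (0.5097, −0.0834). The three tiles lie flat in a row in the tray (440–490, 150–180), and the beaker, bottle and stick show no change in either fixed view. Handing in.

```bash
python3 -c "
from h import *
print(sign_off())"
```

```text
the job is handed in; nothing more can be done
None
```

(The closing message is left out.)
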